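Split the green-tagged tub nest, sort onto drying mats, restart the dryer

ROBOT

A 6-joint arm with a two-finger parallel gripper is mounted at the origin on the work surface. World frame = base frame: x ahead of the robot, y to its left, z up, the work surface at z = 0. Lengths are in m, angles in rad, forces in N, time in s.
With the tool pointing down it reaches from about 0.275 to 0.975 m from the base axis. Payload 8.4 kg.
Tool frame: the origin (TCP) lies at the very end of the fingers, on their centre line; the grasp point (between the pads) lies 19 mm behind it (bot.grip_point_offset is the distance from the TCP to the grasp point, in m); z points along the fingers, x is the direction in which the jaws open and shut, and the axes are right-handed (so a half turn about z gives the same grasp; the last joint's range is limited). The gripper opens to 92 mm and grips with 3 to 60 N. Pads are 20 mm wide; open, the fingers measure 128 mm over their backs; the gripper's body (75 mm by 189 mm) begins 69 mm behind the grasp point.
Start: joints at [1.322, 0.353, 1.633, -0, 1.155, -0.002], TCP at [0.153, 0.606, 0.19] pointing down, gripper open.
Joint ranges: [-2.63, 2.63], [-0.92, 2.1], [0.06, 2.66], [-1.3, 4.44], [0, 2.69], [-3.02, 3.02]. Speed limits (rad/s): [2.22, 2.22, 2.79, 3.14, 3.14, 3.14].

INTERFACE

Orientations are given as a unit quaternion [x, y, z, w].
In Python, from rig import bot, vision gives the robot as it stands. The module is installed in compiled form; this text tells all that it offers.
- The arm moves only by the tool drive_tool, never from a script. Its argument "series" is a list of rows, each a list of 6 numbers: the shift along the tool's x, y, z in m, then the turn, a rotation vector about the tool's x, y, z in rad. In form: [[x, y, z, ax, ay, az], ...]. A call has exactly 10 rows; each row shifts and turns the commanded pose from where the row before left it, along the tool's axes as they then stand; what a row does not reach is not made up. A row lasts 1/12 s, in which the tool goes at most 41.7 mm and 7.16 degrees, less where a joint would pass 70% of its speed; a pose out of reach is approached as far as the arm can. A call is refused whole if a number of a shift passes 0.0417 or a number of a turn 0.125, either way. A call with a gripper value outside its range is refused whole. "gripper" is the opening in per cent of the stroke, from 0 (shut) to 100 (fully open), set as the call begins (left out, the last holds). The fingers move at their own pace and stop on an object; the grip force is fixed at half the most. Time passes only in rows, so rows that do not move let the fingers close, or fill a call up. It gives the time, the measured TCP pose, the force and the opening at its end, in the units of the state.
- bot.get_state(): the state, without advancing time (a new reading comes with each control period).
- vision.get_image(name): name is "scene" or "top" or "wrist"; returns (picture, depth): 384x512x3 uint8, red, green, blue; 384x512 float32, m along the optical axis (not along the pixel's ray), 0 where there is no reading.
- vision.camera_info(name): a dict with "vertical_fov" (degrees; the focal length in pixels is half the picture's height over the tangent of half this angle, whatever the lens; pixels are square), "cx", "cy" (the principal point, pixels), "origin" and "orientation" of the camera in the world; the wrist camera has in their place "mount" (4x4, takes a point from camera to tool coordinates, whose origin is the TCP and whose axes are the tool frame's). Camera axes: x right, y up, looking along -z (the intrinsics and any distortion apply to the point x, -y, -z); pixel columns grow to the right and rows downward; lengths in m; the calibration is good to about 2 mm. A picture is of the moment at which its call begins: read the wrist's pose just before it. camera_info takes no time and is no camera call.
- bot.close_job(): hands the job in, once; it reports no verdict.
Trained networks look in the newest picture that a camera, given by its name, has taken for a name from the list of things; names that differ only in an ending like _2 or _b are one class to them, and where a whole thing is asked for, a point or a joint stands for the part that bears it (a point fixed in the world has none). Each returns a list of dicts, best first, with "score" (0 to 1); they miss things now and then, are a little off and sometimes report something else, mostly with a low value. They report only what shows in the picture. A call takes as long as a camera call. They do not tell look-alikes from the thing itself.
- vision.masks_of(camera, name): "region" (384x512 bool, what is visible of it) and "position" ([column, row] in pixels, amid what is visible of it).
The state is a dict: "time_s": time; "joint_positions": joint angles; "qvel": joint speeds; "effort": joint torques, N m; "tool_pos": TCP position; "tcp_rot": TCP orientation; "ft_force": force on the tool from outside, world axes, zero at the start; "ft_torque": the same for the moment, N m; "opening": opening from 0.0 (shut) to 1.0 (fully open).
Only numpy, scipy, OpenCV 4.12 (cv2) and the standard library are available. Lean on these libraries where they do the work, as an engineer would, in place of code of your own. Each camera call takes 0.05 s, during which the arm holds its last target.

TASK

Rock the cabinet's green switch to off to stop the drying fan, then take apart the tightly nested washed tubs on the plate with the green tag and stand each one upright in the middle of the drying mat of its own size (same colour). When all are set out, rock the switch fully back on. Leave the nest with the red tag as it stands, and do not shift the drying dome or the orange battery dispensers.

Things in the scene. Friction and masses are not known exactly. Their poses are not given: they have to be found in the camera images.
- plate_a: thin grey stacking plate A, 110 x 180 x 6 mm, fixed to the cart top; origin at the centre of its underside. Its long side is its own y axis. At the start a nest of 4 or 5 tubs stands on it 30 mm along its +y from its centre, and a coloured tag lies on it 55 mm along -y. In a nest each tub shows 18 mm of its side above the next one's rim, gap 1 mm all round, the 68 mm tub outermost.
- plate_b: thin grey stacking plate B, 110 x 180 x 6 mm, fixed to the cart top; origin at the centre of its underside. Its long side is its own y axis. At the start a nest of 4 or 5 tubs stands on it 30 mm along its +y from its centre, and a coloured tag lies on it 55 mm along -y. A nested tub is held with 1 to 2 N beyond its weight: a straight, slow pull on the topmost leaves the others standing.
- tub_a_68: purple square open tub, 68 mm wide outside, 60 mm high, walls 2.5 mm, about 0.2 kg, of the nest that starts on plate A . Origin at the centre of its underside, z up through the mouth. Solid floor 18 mm thick: in a nest it stands 18 mm above the tub around it. Two small rubber pips low on its x sides hold it snugly there.
- tub_a_61: pink square open tub, 61 mm wide outside, 60 mm high, walls 2.5 mm, about 0.2 kg, of the nest that starts on plate A . Origin at the centre of its underside, z up through the mouth. Solid floor 18 mm thick: in a nest it stands 18 mm above the tub around it. Two small rubber pips low on its x sides hold it snugly there.
- tub_a_54: yellow square open tub, 54 mm wide outside, 60 mm high, walls 2.5 mm, about 0.2 kg, of the nest that starts on plate A . Origin at the centre of its underside, z up through the mouth. Solid floor 18 mm thick: in a nest it stands 18 mm above the tub around it. Two small rubber pips low on its x sides hold it snugly there.
- tub_a_47: light turquoise square open tub, 47 mm wide outside, 60 mm high, walls 2.5 mm, about 0.2 kg, of the nest that starts on plate A . Origin at the centre of its underside, z up through the mouth. Solid floor 18 mm thick: in a nest it stands 18 mm above the tub around it. Two small rubber pips low on its x sides hold it snugly there.
- tub_a_40: white square open tub, 40 mm wide outside, 60 mm high, walls 2.5 mm, about 0.2 kg, of the nest that starts on plate A (may be absent). Origin at the centre of its underside, z up through the mouth. Solid floor 18 mm thick: in a nest it stands 18 mm above the tub around it. Two small rubber pips low on its x sides hold it snugly there.
- tub_b_68: purple square open tub, 68 mm wide outside, 60 mm high, walls 2.5 mm, about 0.2 kg, of the nest that starts on plate B . Origin at the centre of its underside, z up through the mouth. Solid floor 18 mm thick: in a nest it stands 18 mm above the tub around it. Two small rubber pips low on its x sides hold it snugly there.
- tub_b_61: pink square open tub, 61 mm wide outside, 60 mm high, walls 2.5 mm, about 0.2 kg, of the nest that starts on plate B . Origin at the centre of its underside, z up through the mouth. Solid floor 18 mm thick: in a nest it stands 18 mm above the tub around it. Two small rubber pips low on its x sides hold it snugly there.
- tub_b_54: yellow square open tub, 54 mm wide outside, 60 mm high, walls 2.5 mm, about 0.2 kg, of the nest that starts on plate B . Origin at the centre of its underside, z up through the mouth. Solid floor 18 mm thick: in a nest it stands 18 mm above the tub around it. Two small rubber pips low on its x sides hold it snugly there.
- tub_b_47: light turquoise square open tub, 47 mm wide outside, 60 mm high, walls 2.5 mm, about 0.2 kg, of the nest that starts on plate B . Origin at the centre of its underside, z up through the mouth. Solid floor 18 mm thick: in a nest it stands 18 mm above the tub around it. Two small rubber pips low on its x sides hold it snugly there.
- tub_b_40: white square open tub, 40 mm wide outside, 60 mm high, walls 2.5 mm, about 0.2 kg, of the nest that starts on plate B (may be absent). Origin at the centre of its underside, z up through the mouth. Solid floor 18 mm thick: in a nest it stands 18 mm above the tub around it. Two small rubber pips low on its x sides hold it snugly there.
- mat_68: loose purple drying mat for the 68 mm tub: rigid square plate 88 x 88 x 6 mm, 0.3 kg, with a dark square outline of that tub's foot; origin at the centre of its underside. The five mats lie in any order and may be shifted.
- mat_61: loose pink drying mat for the 61 mm tub: rigid square plate 88 x 88 x 6 mm, 0.3 kg, with a dark square outline of that tub's foot; origin at the centre of its underside. The five mats lie in any order and may be shifted.
- mat_54: loose yellow drying mat for the 54 mm tub: rigid square plate 88 x 88 x 6 mm, 0.3 kg, with a dark square outline of that tub's foot; origin at the centre of its underside. The five mats lie in any order and may be shifted.
- mat_47: loose light turquoise drying mat for the 47 mm tub: rigid square plate 88 x 88 x 6 mm, 0.3 kg, with a dark square outline of that tub's foot; origin at the centre of its underside. The five mats lie in any order and may be shifted.
- mat_40: loose white drying mat for the 40 mm tub: rigid square plate 88 x 88 x 6 mm, 0.3 kg, with a dark square outline of that tub's foot; origin at the centre of its underside. The five mats lie in any order and may be shifted.
- tag_green: green disc, 36 mm across, 6 mm thick, fixed on one of the two plates: this plate's nest is to be taken apart (a like red disc lies on the other plate, whose nest is to be left alone); origin at the centre of its underside
- rocker (a joint): green rocker switch, 64 x 34 mm, on top of the fixed white sanitizing and drying cabinet (240 x 170 x 130 mm high); its pivot lies 142 mm above the cart top. 0.44 = on (the far end fully down, the end nearer the robot raised 5 mm over the middle), 0 = off (near end fully down); stays where it is left; 2 to 3 N pressed on the raised end turns it. It starts on
- rocker_off_end (a point): point on the rocker's top face 8 mm in from its end nearer the robot: pressed down about 10 mm it switches off
- rocker_on_end (a point): point on the rocker's top face 8 mm in from its far end (white mark): pressed down about 10 mm it switches on
- dome: white plastic drying dome with a knob, 124 mm across, 102 mm high, loose; bystander; origin at the centre of its underside
- dispenser_1: translucent orange battery dispenser, a drum 72 mm across and 57 mm high, loose; bystander; origin at the centre of its underside
- dispenser_2: (may be absent) translucent orange battery dispenser, a drum 72 mm across and 57 mm high, loose; bystander; origin at the centre of its underside
Mind the look-alikes: they are no part of the job. Leave any yellow look-alike of the plate_b alone.

How it is judged:
By the outcome, as a careful person would: the job done as asked, in the order asked, and still so for the second after the job is handed in, with the robot touching nothing.
Of tub_a_40, tub_b_40, dispenser_2 only 1 to 2 are there at a start; the rules pass over those that are not, and their reading is None.
At some moment in a run one of mat_68, mat_61, mat_54, mat_47, mat_40 may be knocked a few centimetres aside while the robot is not near it.
Once in a run the grip may slacken for a moment while it holds something.
It also fails if it takes over 192 s, if anything falls off the work surface, if the arm or the gripper's body presses on something with over 40 N, if the wrist force passes 120 N, or if a joint passes its speed limit or range.

## Working session

There is one attempt and no reset: what is moved stays moved. The work goes in short steps, Python scripts to look and compute and a tool call to move; the robot and the scene stay as the last step left them, time stands still between calls to the robot, and variables do not carry over. Pictures are saved under pics/ and viewed, and the job is handed in when it is done.

Besides the shell and the picture viewer there is one more tool, called by a JSON object that holds its "api" and its "payload". drive_tool: Moves the arm, as the interface text tells. Its arguments: {"type":"object","properties":{"series":{"type":"array"},"gripper":{"type":"number"}},"required":["series"]}

```bash
mkdir -p pics
cat > h.py <<'E'
import numpy as np, cv2
from rig import bot, vision
from scipy.spatial.transform import Rotation as R
def cam(name, st=None):
    i=vision.camera_info(name)
    if 'mount' in i:
        st=st or bot.get_state()
        T=np.eye(4);T[:3,:3]=R.from_quat(st['tcp_rot']).as_matrix();T[:3,3]=st['tool_pos']
        return i,T@np.array(i['mount'])
    T=np.eye(4);o=np.array(i['orientation'])
    T[:3,:3]=R.from_quat(o).as_matrix() if o.size==4 else o.reshape(3,3)
    T[:3,3]=i['origin'];return i,T
def cloud(name,depth,st=None):
    i,T=cam(name,st);f=192/np.tan(np.radians(i['vertical_fov'])/2)
    v,u=np.mgrid[:384,:512]
    p=np.stack([(u-i['cx'])/f*depth,-(v-i['cy'])/f*depth,-depth],-1)
    return p@T[:3,:3].T+T[:3,3]
def shot(name,fn=None):
    st=bot.get_state();im,d=vision.get_image(name)
    if fn: cv2.imwrite('pics/'+fn,im[:,:,::-1])
    P=cloud(name,d,st);P[d==0]=np.nan
    return im,d,P
E
python3 - <<'E'
from h import *
for n in ['scene','top','wrist']:
    shot(n,n+'0.png'); print(n,vision.camera_info(n))
print(bot.get_state(), bot.grip_point_offset)
E
```

```text
scene {'vertical_fov': 44.772719753852, 'cx': 257.19243405123177, 'cy': 190.72220086103513, 'origin': array([1.55330294, 0.22670278, 0.83136434]), 'orientation': array([0.2871696 , 0.37490398, 0.69019165, 0.54828469])}
top {'vertical_fov': 51.77436736173909, 'cx': 253.87493181316304, 'cy': 194.96956300726146, 'origin': array([ 0.41799802, -0.00648334,  1.37335159]), 'orientation': array([ 0.01792953, -0.03200158, -0.69756088,  0.71558595])}
wrist {'vertical_fov': 66.7365679928547, 'cx': 255.60334396605305, 'cy': 186.91343925516406, 'mount': array([[ 9.99999992e-01,  6.88499571e-05, -1.07220426e-04,
         4.56662037e-04],
       [ 3.85842475e-05, -9.65564595e-01, -2.60163430e-01,
        -7.15970527e-02],
       [-1.21440488e-04,  2.60163424e-01, -9.65564590e-01,
        -1.94245487e-01],
       [ 0.00000000e+00,  0.00000000e+00,  0.00000000e+00,
         1.00000000e+00]])}
{'time_s': 0.15, 'joint_positions': array([ 1.32159650e+00,  3.53481534e-01,  1.63396864e+00, -1.32681435e-05,
        1.15520104e+00, -2.42395631e-03]), 'qvel': array([-0.00151758, -0.00175654, -0.00469282,  0.0008707 , -0.00174554,
        0.00100134]), 'effort': array([ 3.68837655e-04, -5.94203246e+01, -3.34470463e+01,  6.98187179e-02,
        2.05373619e-02, -7.52774440e-05]), 'tool_pos': array([0.152592  , 0.60566293, 0.18983858]), 'tcp_rot': array([ 7.88756374e-01,  6.14705704e-01, -4.14542399e-04,  3.29132207e-04]), 'ft_force': array([-0.21296698, -0.50947015, -0.45254635]), 'ft_torque': array([ 0.01242343, -0.01415649, -0.01723649]), 'opening': 1.0000670050839189} 0.0187
```

View pics/scene0.png

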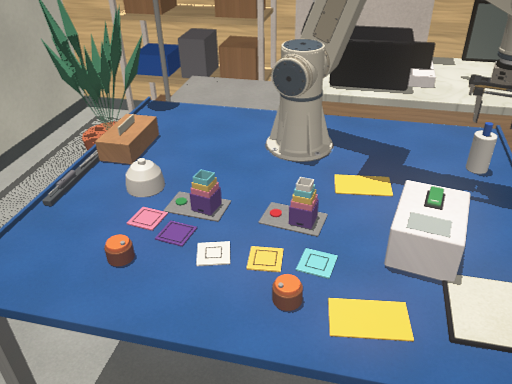

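View pics/top0.png

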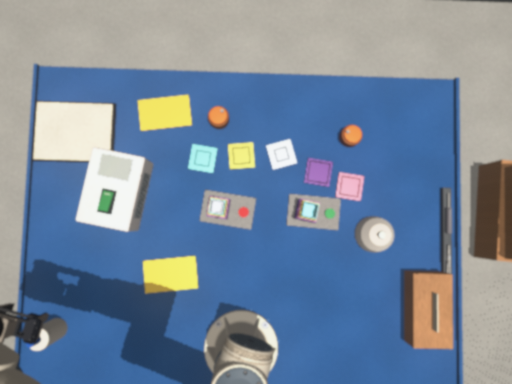

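View pics/wrist0.png

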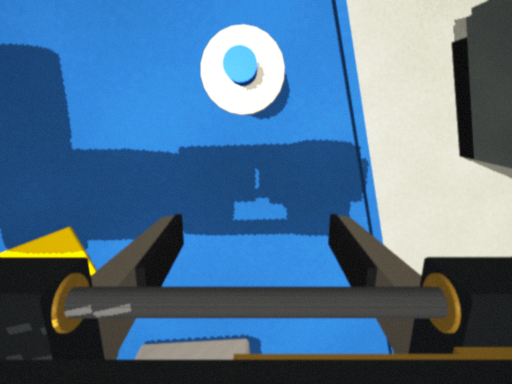

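Green-tag nest is the one at top-image (308,210), with 4 tubs (turquoise top, no white). Red nest at (218,207) has 5. The rocker is at (106,201). Next I measure everything.

```bash
cat > m.py <<'E'
from h import *
def meas(camn,names,im,P):
    out={}
    for n in names:
        try: L=vision.masks_of(camn,n)
        except Exception as e: print(n,e);continue
        for r in L[:3]:
            if r['score']<.3: continue
            m=r['region'];p=P[m];p=p[np.isfinite(p[:,0])]
            zt=np.percentile(p[:,2],50)
            q=p[abs(p[:,2]-zt)<.006]
            rect=cv2.minAreaRect((q[:,:2]*1000).astype(np.float32))
            print(n,'%.2f'%r['score'],np.round(r['position']),m.sum(),'med',np.round(np.median(p,0),4),'rect',np.round(rect[0],1),np.round(rect[1],1),round(rect[2],1),'z90 %.3f'%np.percentile(p[:,2],95))
E
python3 - <<'E'
from m import *
st=bot.get_state()
im,d,P=shot('top')
meas('top',['plate_a','tag_green','tub_a_47','mat_68','mat_61','mat_54','mat_47','mat_40','rocker','rocker_on_end','dome','dispenser_1'],im,P)
print(P[100,300],P[250,280],bot.get_state()['time_s'])
im,d,P=shot('scene')
meas('scene',['mat_68','mat_61','mat_54','mat_47','rocker'],im,P)
E
```

```text
plate_a 0.84 [233. 206.] 1090 med [0.4626 0.0383 0.0055] rect [465.1  59. ] [180.1 110.8] 82.5 z90 0.010
plate_a 0.66 [320. 216.] 1055 med [ 0.4562 -0.26    0.0055] rect [ 463.4 -238.8] [181.1 111.6] 86.1 z90 0.011
plate_a 0.58 [164. 112.] 1616 med [0.7986 0.2874 0.0049] rect [801.4 289.8] [115.5 182.1] 7.3 z90 0.010
tub_a_47 0.66 [299. 207.] 48 med [ 0.4684 -0.1753  0.0488] rect [ 473.7 -175.7] [ 0.8 51.9] 78.9 z90 0.067
tub_a_47 0.53 [307. 212.] 239 med [ 0.4682 -0.2131  0.0804] rect [ 467.5 -212.6] [36.5 39.7] 79.1 z90 0.122
mat_68 0.97 [351. 186.] 663 med [ 0.5557 -0.3627  0.0054] rect [ 555.8 -363.1] [92.9 89.9] 82.5 z90 0.010
mat_68 0.83 [202. 155.] 663 med [0.6413 0.1535 0.005 ] rect [643.1 152.8] [90.9 92. ] 82.0 z90 0.010
mat_68 0.68 [215. 210.] 177 med [0.47   0.0904 0.0965] rect [468.5  90.3] [31.7 38.3] 82.6 z90 0.138
mat_61 0.97 [351. 186.] 663 med [ 0.5557 -0.3627  0.0054] rect [ 555.8 -363.1] [92.9 89.9] 82.5 z90 0.010
mat_61 0.83 [202. 155.] 663 med [0.6413 0.1535 0.005 ] rect [643.1 152.8] [90.9 92. ] 82.0 z90 0.010
mat_61 0.68 [215. 210.] 177 med [0.47   0.0904 0.09
[... 2258 characters left out ...]
6088 -0.2507  0.0053] rect [ 604.7 -254.7] [98.5 93.3] 82.5 z90 0.008
mat_54 0.73 [213. 252.] 767 med [ 0.6673 -0.1197  0.0054] rect [ 662.7 -120.7] [92.3 87.8] 19.9 z90 0.008
mat_54 0.61 [146. 219.] 602 med [ 0.5611 -0.3588  0.0052] rect [ 553.9 -360.3] [91.8 97.4] 81.6 z90 0.008
mat_47 0.81 [175. 234.] 690 med [ 0.6088 -0.2507  0.0053] rect [ 604.7 -254.7] [98.5 93.3] 82.5 z90 0.008
mat_47 0.73 [213. 252.] 767 med [ 0.6673 -0.1197  0.0054] rect [ 662.7 -120.7] [92.3 87.8] 19.9 z90 0.008
mat_47 0.61 [146. 219.] 602 med [ 0.5611 -0.3588  0.0052] rect [ 553.9 -360.3] [91.8 97.4] 81.6 z90 0.008
rocker 0.72 [436. 196.] 265 med [0.4807 0.4316 0.1473] rect [476.6 432.4] [33.5 69.7] 79.9 z90 0.154
```

```bash
cat >> m.py <<'E'
HS={'purple':(125,165,80),'pink':(166,180,60),'yellow':(20,32,120),'turq':(80,95,60)}
def mats(camn,im,P,verbose=True):
    hsv=cv2.cvtColor(im,cv2.COLOR_RGB2HSV);res={}
    for k,(a,b,s) in list(HS.items())+[('white',None)] if False else HS.items():
        m=(hsv[...,0]>=a)&(hsv[...,0]<=b)&(hsv[...,1]>s)&(P[...,2]>-.002)&(P[...,2]<.012)
        m=cv2.morphologyEx(m.astype(np.uint8),cv2.MORPH_CLOSE,np.ones((5,5),np.uint8))
        n,l,stt,c=cv2.connectedComponentsWithStats(m)
        for j in range(1,n):
            if stt[j,4]<250: continue
            p=P[(l==j)&np.isfinite(P[...,0])&(P[...,2]<.012)&(P[...,2]>.001)][:,:2]*1000
            r=cv2.minAreaRect(p.astype(np.float32)); 
            if max(r[1])>115: continue
            mm=cv2.moments((l==j).astype(np.uint8),True)
            res[k]=(np.array(r[0]),r[2])
            if verbose: print(camn,k,stt[j,4],'rect',np.round(r[0],1),np.round(r[1],1),round(r[2],1),'mean',np.round(p.mean(0),1))
    return res
E
python3 - <<'E'
from m import *
for c in ['top','scene']:
    im,d,P=shot(c); mats(c,im,P)
    if c=='top':
        g=P[185:218,92:122]; cv2.imwrite('pics/roc.png',cv2.resize(im[130:250,60:160,::-1],(500,600),interpolation=2))
        cv2.imwrite('pics/nest.png',cv2.resize(im[180:240,270:350,::-1],(800,600),interpolation=2))
    if c=='scene':
        hsv=cv2.cvtColor(im,cv2.COLOR_RGB2HSV)
        m=(hsv[...,0]>45)&(hsv[...,0]<80)&(hsv[...,1]>110)&(P[...,2]>.13)
    else:
        hsv=cv2.cvtColor(im,cv2.COLOR_RGB2HSV)
        m=(hsv[...,0]>45)&(hsv[...,0]<80)&(hsv[...,1]>110)&(P[...,2]>.13)
    p=P[m]; mu=p.mean(0)
    r=cv2.minAreaRect((p[:,:2]*1000).astype(np.float32)); print('rocker',r)
    w,v=np.linalg.eigh(np.cov(p[:,:2].T)); a=v[:,1]; a=a*np.sign(a[0]); s=(p[:,:2]-mu[:2])@a
    print(mu,a,[(round(t,3),round(float(np.median(p[abs(s-t)<.004][:,2])),4)) for t in np.arange(-.028,.03,.007)])
im,d,P=shot('wrist')
print('bottle',P[65,240],P[45,215]); print(bot.get_state()['time_s'])
E
```

```text
top purple 646 rect [ 602.3 -255.1] [89.6 89. ] 82.0 mean [ 602.7 -254.5]
top pink 319 rect [ 554.8 -364.2] [83.3 84.4] 82.5 mean [ 561.1 -364.9]
top turq 639 rect [639.7 150.4] [88.3 87.7] 82.3 mean [639.7 150.7]
rocker ((469.20477294921875, 426.8957214355469), (27.101930618286133, 45.37744903564453), 84.45668029785156)
[0.46936463 0.42741788 0.1490769 ] [ 0.98872053 -0.14977222] [(np.float64(-0.028), nan), (np.float64(-0.021), 0.1531), (np.float64(-0.014), 0.1524), (np.float64(-0.007), 0.151), (np.float64(-0.0), 0.1488), (np.float64(0.007), 0.1465), (np.float64(0.014), 0.1466), (np.float64(0.021), 0.1447), (np.float64(0.028), nan)]
scene purple 643 rect [ 603.4 -251.6] [89.  90.2] 82.7 mean [ 606.7 -250.4]
scene pink 563 rect [ 556.1 -361.5] [90.6 91.8] 81.9 mean [ 559.1 -360.5]
scene yellow 771 rect [654.5  19.1] [91.  86.7] 6.1 mean [657.8  19.7]
scene turq 822 rect [640.5 153.8] [88.9 91.6] 80.5 mean [643.7 154. ]
rocker ((-207.69955444335938, -481.5079345703125), (2313.449951171875, 431.973388671875), 58.984886169433594)
[ 0.03722975 -0.22822329  0.17543958] [0.55177709 0.83399163] [(np.float64(-0.028), nan), (np.float64(-0.021), nan), (np.float64(-0.014), nan), (np.float64(-0.007), nan), (np.float64(-0.0), nan), (np.float64(0.007), nan), (np.float64(0.014), nan), (np.float64(0.021), nan), (np.float64(0.028), nan)]
bottle [0.05298084 0.62070136 0.17027042] [0.02792714 0.60450348 0.12965699]
1.25
  return _methods._mean(a, axis=axis, dtype=dtype,
  ret = ret.dtype.type(ret / rcount)
```

View pics/nest.png

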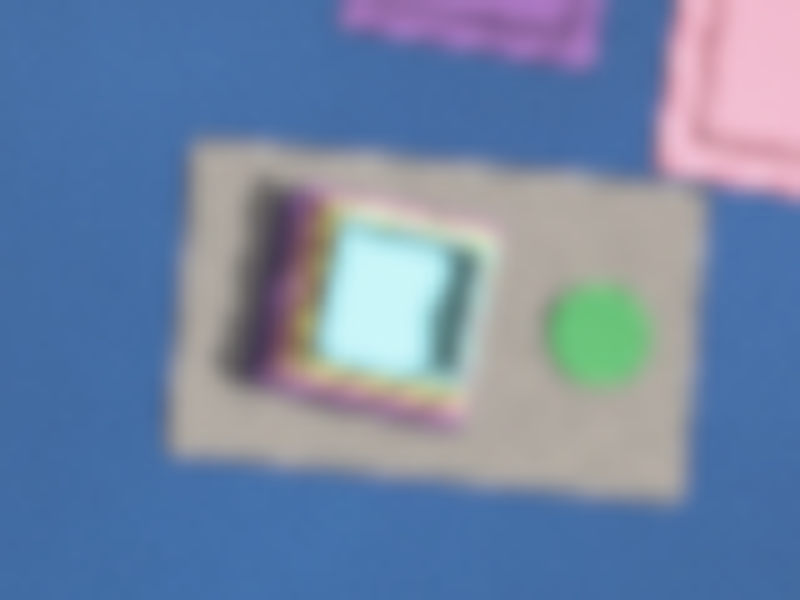

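View pics/roc.png

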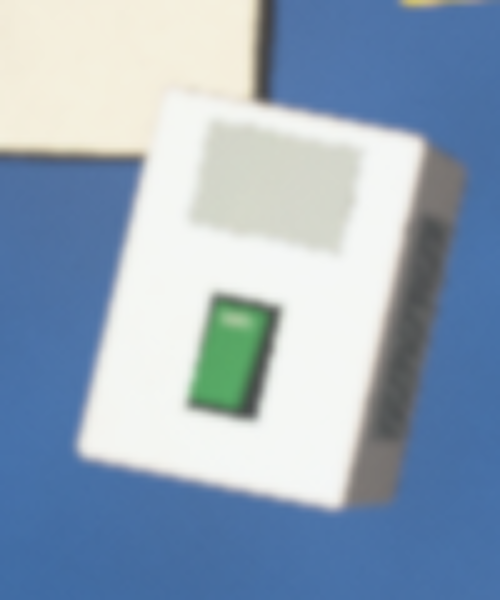

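{"api": "drive_tool", "payload": {"series": [[-0.0096,0.033,0,0,0,0],[-0.0096,0.033,0,0,0,0],[-0.0096,0.033,0,0,0,0],[-0.0096,0.033,0,0,0,0],[-0.0096,0.033,0,0,0,0],[-0.0096,0.033,0,0,0,0],[-0.0096,0.033,0,0,0,0],[-0.0096,0.033,0,0,0,0],[-0.0096,0.033,0,0,0,0],[-0.0096,0.033,0,0,0,0]], "gripper": 0}}

```text
time_s: 2.08
tool_pos: [0.4506, 0.4313, 0.1905]
tcp_rot: [0.789, 0.615, 0.0, -0.0]
ft_force: [0.2, 1.3, -0.3]
opening: 0.299
```

{"api": "drive_tool", "payload": {"series": [[0,0,0.01,0,0,0],[0,0,0.01,0,0,0],[0,0,0.01,0,0,0],[0,0,0.002,0,0,0],[0,0,0.002,0,0,0],[0,0,0.002,0,0,0],[0,0,0.002,0,0,0],[0,0,0.002,0,0,0],[0,0,0,0,0,0],[0,0,0,0,0,0]]}}

```text
time_s: 2.92
tool_pos: [0.4491, 0.4325, 0.1505]
tcp_rot: [0.789, 0.615, 0.0, -0.0]
ft_force: [0.3, -0.1, 0.9]
opening: 0.004
```

{"api": "drive_tool", "payload": {"series": [[0,0,0.001,0,0,0],[0,0,0.001,0,0,0],[0,0,0.001,0,0,0],[0,0,0.001,0,0,0],[0,0,0,0,0,0],[0,0,0,0,0,0],[0,0,0,0,0,0],[0,0,0,0,0,0],[0,0,0,0,0,0],[0,0,0,0,0,0]]}}

```text
time_s: 3.75
tool_pos: [0.4493, 0.4324, 0.1464]
tcp_rot: [0.789, 0.615, 0.0, -0.0]
ft_force: [0.0, -0.3, -0.4]
opening: 0.004
```

{"api": "drive_tool", "payload": {"series": [[0,0,0.001,0,0,0],[0,0,0.001,0,0,0],[0,0,0.001,0,0,0],[0,0,0.001,0,0,0],[0,0,0,0,0,0],[0,0,0,0,0,0],[0,0,0,0,0,0],[0,0,0,0,0,0],[0,0,0,0,0,0],[0,0,0,0,0,0]]}}

```text
time_s: 4.58
tool_pos: [0.4493, 0.4324, 0.1424]
tcp_rot: [0.789, 0.615, 0.0, -0.0]
ft_force: [1.3, 0.1, -0.1]
opening: 0.007
```

Run:
```python
from h import *
for c in ['top','scene','wrist']:
    im,d,P=shot(c)
    if c=='top': a=cv2.resize(im[130:250,60:160],(400,480),interpolation=2)
    if c=='scene': b=cv2.resize(im[150:270,380:480],(400,480),interpolation=2)
    if c=='wrist': cv2.imwrite('pics/w1.png',im[:,:,::-1])
cv2.imwrite('pics/ts1.png',np.hstack([a,b])[:,:,::-1])
```

```text
(no output)
```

View pics/ts1.png

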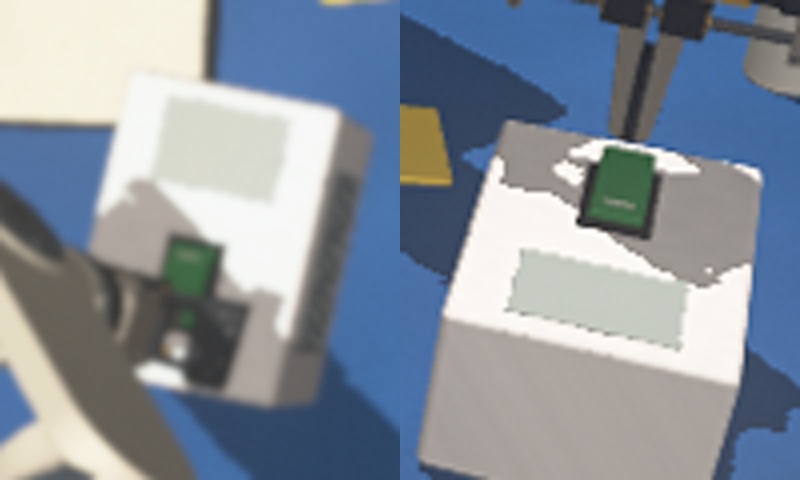

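View pics/w1.png

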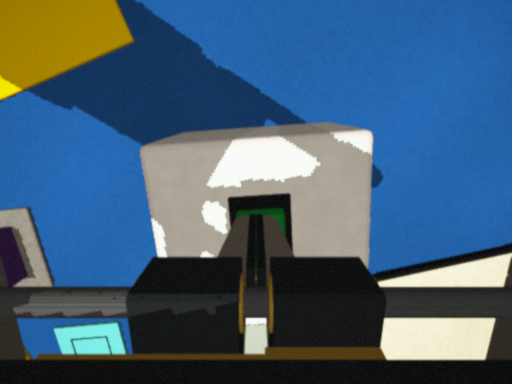

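Run:
```python
from h import *
im,d,P=shot('scene')
hsv=cv2.cvtColor(im,cv2.COLOR_RGB2HSV)
m=(hsv[...,0]>45)&(hsv[...,0]<80)&(hsv[...,1]>80); m[:,:400]=0; m[:150]=0;m[260:]=0
for r in range(150,215,2):
    c=np.where(m[r])[0]
    if len(c)>2: print(r,c.min(),c.max(),np.round(np.nanmedian(P[r,c[1:-1]],0),4))
print('finger', [np.round(P[r,436],3) for r in range(170,192,3)])
i,T=cam('scene');f=192/np.tan(np.radians(i['vertical_fov'])/2)
p=np.linalg.inv(T)@np.append(bot.get_state()['tool_pos'],1); print('tcp px',i['cx']+f*p[0]/-p[2], i['cy']+f*p[1]/p[2])
```

```text
188 431 438 [0.4549 0.4303 0.1544]
190 431 442 [0.4618 0.4349 0.1534]
192 430 442 [0.4678 0.4333 0.1505]
194 430 442 [0.4745 0.4337 0.1488]
196 429 442 [0.4821 0.4314 0.1467]
198 429 441 [0.4881 0.4314 0.1451]
200 428 441 [0.4959 0.4374 0.1446]
202 428 440 [0.504  0.4243 0.1425]
204 431 440 [0.5066 0.4317 0.1394]
finger [array([0.455, 0.423, 0.208]), array([0.457, 0.425, 0.201]), array([0.456, 0.427, 0.191]), array([0.455, 0.429, 0.182]), array([0.456, 0.43 , 0.174]), array([0.187, 0.482, 0.001]), array([0.456, 0.433, 0.156]), array([0.464, 0.434, 0.151])]
tcp px 434.4285888980935 190.6481516338301
```

{"api": "drive_tool", "payload": {"series": [[0,0,-0.006,0,0,0],[0,0,-0.006,0,0,0],[0,0,-0.006,0,0,0],[0,0.007,0,0,0,0],[0,0.008,0,0,0,0],[0,0,0,0,0,0],[0,0,0.003,0,0,0],[0,0,0.003,0,0,0],[0,0,0,0,0,0],[0,0,0,0,0,0]]}}

```text
time_s: 5.62
tool_pos: [0.4634, 0.4284, 0.1537]
tcp_rot: [0.789, 0.615, -0.001, 0.0]
ft_force: [0.3, 0.8, 0.1]
opening: 0.003
```

{"api": "drive_tool", "payload": {"series": [[0,0,0.001,0,0,0],[0,0,0.001,0,0,0],[0,0,0.001,0,0,0],[0,0,0.001,0,0,0],[0,0,0.001,0,0,0],[0,0,0.001,0,0,0],[0,0,0.001,0,0,0],[0,0,0,0,0,0],[0,0,0,0,0,0],[0,0,0,0,0,0]]}}

```text
time_s: 6.45
tool_pos: [0.4638, 0.4287, 0.1474]
tcp_rot: [0.789, 0.615, 0.0, 0.0]
ft_force: [0.1, 0.2, -0.4]
opening: 0.008
```

{"api": "drive_tool", "payload": {"series": [[0,0,0.001,0,0,0],[0,0,0.001,0,0,0],[0,0,0.001,0,0,0],[0,0,0.001,0,0,0],[0,0,0.001,0,0,0],[0,0,0,0,0,0],[0,0,0,0,0,0],[0,0,0,0,0,0],[0,0,0,0,0,0],[0,0,0,0,0,0]]}}

```text
time_s: 7.28
tool_pos: [0.4638, 0.4287, 0.1424]
tcp_rot: [0.789, 0.615, 0.0, -0.0]
ft_force: [-0.0, -0.5, 0.2]
opening: 0.006
```

```bash
cat > rk.py <<'E'
from h import *
im,d,P=shot('scene')
hsv=cv2.cvtColor(im,cv2.COLOR_RGB2HSV)
m=(hsv[...,0]>45)&(hsv[...,0]<80)&(hsv[...,1]>80); m[:,:400]=0; m[:150]=0;m[260:]=0
for r in range(150,215,2):
    c=np.where(m[r])[0]
    if len(c)>2: print(r,c.min(),c.max(),np.round(np.nanmedian(P[r,c[1:-1]],0),4))
E
python3 rk.py
```

```text
188 431 435 [0.4537 0.4265 0.1529]
190 431 442 [0.4606 0.435  0.1523]
192 430 442 [0.4671 0.4341 0.1498]
194 429 442 [0.4758 0.4315 0.1494]
196 429 442 [0.4824 0.4318 0.1473]
198 429 441 [0.4909 0.4301 0.1465]
200 428 441 [0.4974 0.4362 0.1441]
202 428 440 [0.5019 0.4241 0.1409]
204 430 440 [0.507  0.4304 0.1388]
```

Run:
```python
from h import *
im,d,P=shot('scene')
print('tip',[np.round(P[r,434],3) for r in range(166,192,2)],[np.round(P[r,438],3) for r in range(166,192,2)])
cv2.imwrite('pics/s2.png',cv2.resize(im[140:220,400:480,::-1],(600,600),interpolation=2))
im,d,P=shot('wrist');cv2.imwrite('pics/w2.png',im[:,:,::-1])
```

```text
tip [array([0.469, 0.414, 0.227]), array([0.47 , 0.415, 0.222]), array([0.469, 0.416, 0.216]), array([0.471, 0.417, 0.211]), array([0.471, 0.418, 0.205]), array([0.471, 0.419, 0.199]), array([0.473, 0.42 , 0.195]), array([0.471, 0.421, 0.188]), array([0.47 , 0.423, 0.181]), array([0.475, 0.423, 0.178]), array([0.472, 0.424, 0.171]), array([0.454, 0.429, 0.153]), array([0.46 , 0.429, 0.151])] [array([0.475, 0.422, 0.231]), array([0.472, 0.424, 0.224]), array([0.474, 0.425, 0.22 ]), array([0.47 , 0.427, 0.212]), array([0.474, 0.427, 0.208]), array([0.468, 0.429, 0.199]), array([0.477, 0.429, 0.198]), array([0.472, 0.431, 0.189]), array([0.476, 0.431, 0.186]), array([0.472, 0.433, 0.178]), array([0.474, 0.434, 0.173]), array([0.474, 0.435, 0.167]), array([0.464, 0.438, 0.155])]
```

View pics/s2.png

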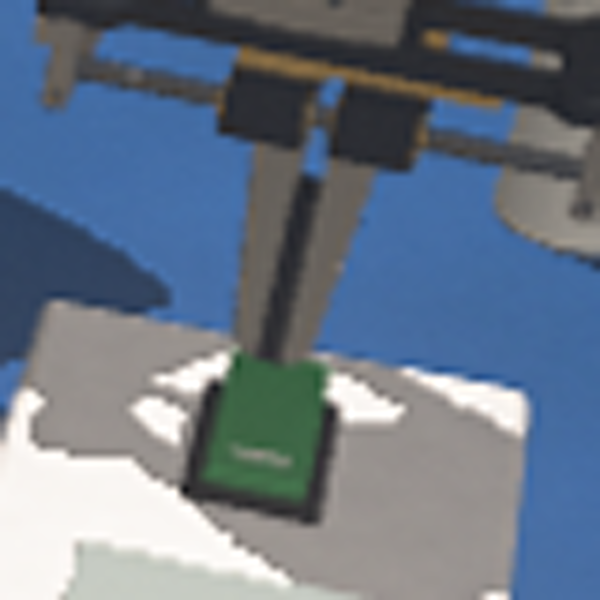

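View pics/w2.png

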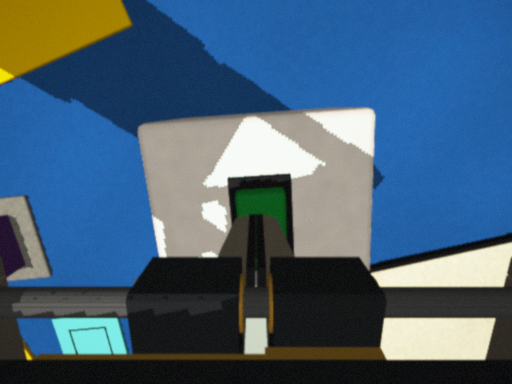

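Run:
```python
from h import *
im,d,P=shot('wrist'); st=bot.get_state()
Rm=R.from_quat(st['tcp_rot']).as_matrix()
Q=(P-st['tool_pos'])@Rm
for r in range(180,262,5): print(r,d[r,257],np.round(P[r,257],4),np.round(Q[r,257],4),'|',np.round(P[r,240],4))
i,T=cam('wrist');f=192/np.tan(np.radians(i['vertical_fov'])/2)
p=np.linalg.inv(T)@np.append(st['tool_pos'],1); print('tcp px',i['cx']+f*p[0]/-p[2], i['cy']+f*p[1]/p[2])
```

```text
180 0.2088134 [0.4428 0.4355 0.1338] [ 0.0015 -0.0221  0.0087] | [0.4398 0.4237 0.1335]
185 0.20912132 [0.4462 0.4347 0.1344] [ 0.0015 -0.0185  0.008 ] | [0.4435 0.4227 0.1332]
190 0.19460192 [0.4457 0.4347 0.1493] [ 0.0014 -0.019  -0.0069] | [0.4435 0.4234 0.147 ]
195 0.19108516 [0.4479 0.4341 0.1535] [ 0.0014 -0.0168 -0.0111] | [0.4455 0.4232 0.1523]
200 0.19189899 [0.4512 0.4333 0.1536] [ 0.0014 -0.0134 -0.0112] | [0.4487 0.4224 0.1529]
205 0.19362316 [0.4548 0.4324 0.1528] [ 0.0014 -0.0096 -0.0104] | [0.452  0.4215 0.1529]
210 0.1952921 [0.4585 0.4315 0.1521] [ 0.0014 -0.0059 -0.0097] | [0.4559 0.4204 0.1514]
215 0.17792793 [0.4556 0.4321 0.1693] [ 0.0014 -0.0088 -0.0269] | [0.4598 0.4192 0.1501]
220 0.17031862 [0.4557 0.4321 0.1772] [ 0.0013 -0.0086 -0.0348] | [0.454  0.4221 0.1753]
225 0.16098532 [0.455  0.4322 0.1867] [ 0.0013 -0.0094 -0.0443] | [0.4535 0.4227 0.1845]
230 0.15532883 [0.4553 0.4321 0.1927] [ 0.0012 -0.009  -0.0502] | [0.4537 0.423  0.1911]
235 0.15024486 [0.4558 0.4319 0.198 ] [ 0.0012 -0.0086 -0.0556] | [0.4536 0.4235 0.1981]
240 0.1448573 [0.4559 0.4319 0.2037] [ 0.0012 -0.0084 -0.0612] | [0.4537 0.4237 0.204 ]
245 0.13956334 [0.4559 0.4319 0.2091] [ 0.0012 -0.0084 -0.0667] | [0.453  0.4243 0.211 ]
250 0.13339196 [0.4553 0.432  0.2154] [ 0.0011 -0.009  -0.073 ] | [0.4531 0.4245 0.216 ]
255 0.1293764 [0.4556 0.4319 0.2196] [ 0.0011 -0.0088 -0.0772] | [0.4538 0.4246 0.2195]
260 0.124372505 [0.4552 0.432  0.2247] [ 0.0011 -0.0091 -0.0823] | [0.4334 0.4323 0.2628]
tcp px 254.92830841031895 213.20767545268671
```

{"api": "drive_tool", "payload": {"series": [[0,0,0.001,0,0,0],[0,0,0.001,0,0,0],[0,0,0.001,0,0,0],[0,0,0.001,0,0,0],[0,0,0.001,0,0,0],[0,0,0.001,0,0,0],[0,0,0.001,0,0,0],[0,0,0.001,0,0,0],[0,0,0,0,0,0],[0,0,0,0,0,0]]}}

```text
time_s: 8.32
tool_pos: [0.4638, 0.4287, 0.1343]
tcp_rot: [0.789, 0.615, -0.0, 0.0]
ft_force: [-0.6, -0.1, 1.0]
opening: 0.004
```

```bash
python3 rk.py
```

```text
190 431 442 [0.4611 0.4457 0.154 ]
192 430 442 [0.4681 0.4333 0.1502]
194 429 442 [0.4754 0.4319 0.149 ]
196 429 442 [0.4812 0.4319 0.1467]
198 429 441 [0.4896 0.4307 0.1461]
200 428 441 [0.4965 0.4361 0.1443]
202 428 440 [0.505  0.424  0.1422]
204 430 440 [0.5067 0.4305 0.1386]
```

{"api": "drive_tool", "payload": {"series": [[0,0,0.001,0,0,0],[0,0,0.001,0,0,0],[0,0,0.001,0,0,0],[0,0,0.001,0,0,0],[0,0,0.001,0,0,0],[0,0,0.001,0,0,0],[0,0,0,0,0,0],[0,0,0,0,0,0],[0,0,0,0,0,0],[0,0,0,0,0,0]]}}

```text
time_s: 9.2
tool_pos: [0.4638, 0.4287, 0.1284]
tcp_rot: [0.789, 0.615, 0.0, 0.0]
ft_force: [0.3, -0.5, 0.2]
opening: 0.002
```

```bash
python3 rk.py
```

```text
192 430 442 [0.464  0.4439 0.1494]
194 430 442 [0.4748 0.4332 0.1484]
196 429 442 [0.4813 0.4317 0.1472]
198 429 441 [0.489  0.4306 0.1454]
200 428 441 [0.4963 0.4381 0.1445]
202 428 440 [0.5035 0.4267 0.1417]
204 430 440 [0.5075 0.4303 0.1392]
```

Run:
```python
from h import *
im,d,P=shot('scene')
a=cv2.resize(im[140:220,400:480,::-1],(400,400),interpolation=2)
im,d,P=shot('wrist');b=cv2.resize(im[150:250,200:300,::-1],(400,400),interpolation=2)
cv2.imwrite('pics/sw3.png',np.hstack([a,b]))
for r in range(195,235,4): print(r,np.round(P[r,257],4),np.round(P[r,240],4))
```

```text
195 [0.4461 0.4345 0.1458] [0.444  0.4239 0.1439]
199 [0.4468 0.4343 0.1517] [0.4447 0.424  0.1503]
203 [0.4488 0.4338 0.1533] [0.4464 0.4237 0.1528]
207 [0.4511 0.4332 0.1539] [0.4491 0.423  0.1524]
211 [0.4543 0.4325 0.1521] [0.4515 0.4223 0.1528]
215 [0.4557 0.4321 0.1552] [0.4538 0.4217 0.1533]
219 [0.4556 0.4321 0.162 ] [0.4539 0.4221 0.1601]
223 [0.4557 0.432  0.168 ] [0.4539 0.4224 0.1665]
227 [0.4557 0.432  0.1738] [0.4541 0.4227 0.1722]
231 [0.4555 0.432  0.1796] [0.454 0.423 0.178]
```

View pics/sw3.png

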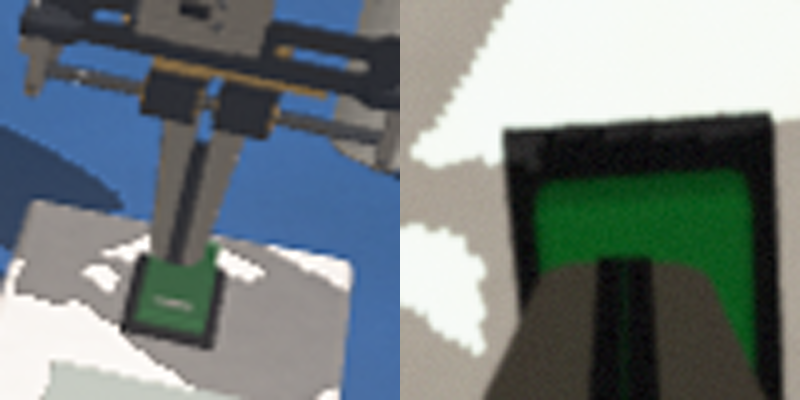

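{"api": "drive_tool", "payload": {"series": [[0,0,0.001,0,0,0],[0,0,0.001,0,0,0],[0,0,0.001,0,0,0],[0,0,0.001,0,0,0],[0,0,0.001,0,0,0],[0,0,0,0,0,0],[0,0,0,0,0,0],[0,0,0,0,0,0],[0,0,0,0,0,0],[0,0,0,0,0,0]]}}

```text
time_s: 10.18
tool_pos: [0.4634, 0.4289, 0.124]
tcp_rot: [0.789, 0.615, -0.0, -0.0]
ft_force: [-5.2, 0.2, 9.1]
opening: 0.005
```

```bash
python3 rk.py
```

```text
194 430 442 [0.4756 0.4283 0.1487]
196 429 442 [0.4845 0.4314 0.1492]
198 429 441 [0.4959 0.4377 0.1492]
200 428 441 [0.5045 0.4234 0.1489]
202 428 441 [0.5069 0.4282 0.1445]
204 436 440 [0.5085 0.4364 0.1406]
```

{"api": "drive_tool", "payload": {"series": [[0,0,-0.005,0,0,0],[0,-0.005,0,0,0,0],[0,-0.004,0,0,0,0],[0,0,0.002,0,0,0],[0,0,0.002,0,0,0],[0,0,0.002,0,0,0],[0,0,0.001,0,0,0],[0,0,0.001,0,0,0],[0,0,0,0,0,0],[0,0,0,0,0,0]]}}

```text
time_s: 11.07
tool_pos: [0.4542, 0.431, 0.1211]
tcp_rot: [0.789, 0.615, -0.001, -0.0]
ft_force: [-7.1, -2.0, 10.9]
opening: 0.005
```

{"api": "drive_tool", "payload": {"series": [[0,0,0.001,0,0,0],[0,0,0.001,0,0,0],[0,0,0.001,0,0,0],[0,0,0.001,0,0,0],[0,0,0,0,0,0],[0,0,0,0,0,0],[0,0,0,0,0,0],[0,0,0,0,0,0],[0,0,0,0,0,0],[0,0,0,0,0,0]]}}

```text
time_s: 11.9
tool_pos: [0.4544, 0.4312, 0.1204]
tcp_rot: [0.789, 0.615, 0.0, -0.001]
ft_force: [-14.6, -8.0, 38.6]
opening: 0.006
```

```bash
python3 rk.py
```

```text
194 430 442 [0.4765 0.4297 0.149 ]
196 430 442 [0.4858 0.4405 0.151 ]
198 429 441 [0.5007 0.4238 0.1523]
200 428 441 [0.5058 0.4272 0.1496]
202 436 441 [0.5089 0.4373 0.1474]
```

{"api": "drive_tool", "payload": {"series": [[0,0,-0.004,0,0,0],[0,0,-0.01,0,0,0],[0,0,-0.02,0,0,0],[0,0,-0.02,0,0,0],[0,0,-0.03,0,0,0],[0,0,-0.03,0,0,0],[0,-0.03,0,0,0,0],[0,-0.03,0,0,0,0],[0,0,0,0,0,0],[0,0,0,0,0,0]], "gripper": 100}}

```text
time_s: 12.78
tool_pos: [0.3961, 0.4458, 0.2305]
tcp_rot: [0.788, 0.615, 0.0, 0.0]
ft_force: [0.7, -0.1, -0.2]
opening: 0.707
```

```bash
python3 rk.py;  python3 - <<'E'
from h import *
im,d,P=shot('wrist','w4.png')
hsv=cv2.cvtColor(im,cv2.COLOR_RGB2HSV)
m=(hsv[...,0]>45)&(hsv[...,0]<80)&(hsv[...,1]>110)&(P[...,2]>.13)
p=P[m]; a=np.array([.976,-.218]); c=np.array([.478,.430])
s=(p[:,:2]-c)@a
print([(round(float(t),3),np.round(np.median(p[abs(s-t)<.003],0),4)) for t in np.arange(-.036,.037,.008) if (abs(s-t)<.003).sum()>3])
st=bot.get_state();Rm=R.from_quat(st['tcp_rot']).as_matrix();Q=(P-st['tool_pos'])@Rm
E
```

```text
192 429 436 [0.4637 0.4263 0.1465]
194 429 440 [0.4757 0.4296 0.149 ]
196 429 442 [0.4882 0.4354 0.1514]
198 428 441 [0.5019 0.4245 0.1534]
200 428 441 [0.5059 0.4278 0.1491]
202 437 440 [0.5089 0.4371 0.1474]
[(-0.036, array([0.4472, 0.4449, 0.1387])), (-0.028, array([0.4508, 0.4358, 0.1418])), (-0.02, array([0.4583, 0.4338, 0.1435])), (-0.012, array([0.4665, 0.4341, 0.1454])), (-0.004, array([0.474 , 0.431 , 0.1471])), (0.004, array([0.4822, 0.4309, 0.1488])), (0.012, array([0.4898, 0.428 , 0.1508])), (0.02, array([0.499 , 0.4298, 0.1526])), (0.028, array([0.5041, 0.4274, 0.1537]))]
```

View pics/w4.png

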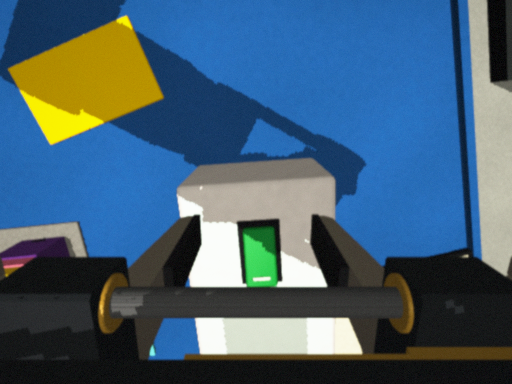

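Run:
```python
from h import *
im,d,P=shot('wrist'); st=bot.get_state();Rm=R.from_quat(st['tcp_rot']).as_matrix();Q=(P-st['tool_pos'])@Rm
print(st['opening'],st['tool_pos'])
m=(Q[...,1]>-.02)&(Q[...,1]<.02)&(Q[...,2]>-.08)&(Q[...,2]<.02)&(abs(Q[...,0])<.07)
q=Q[m]
for z0 in np.arange(-.06,.01,.005):
    k=q[abs(q[:,2]-z0)<.0025]
    if len(k)>3:
        l=k[k[:,0]<0];r=k[k[:,0]>0]
        print(round(z0,3),len(k),[np.round((t[:,0].min(),t[:,0].max(),t[:,1].min(),t[:,1].max()),4) for t in (l,r) if len(t)])
```

```text
0.8386785285845714 [0.3976003  0.44537782 0.23013316]
-0.06 437 [array([-0.0506, -0.0357, -0.0097,  0.011 ]), array([ 0.0367,  0.0518, -0.0099,  0.011 ])]
-0.055 383 [array([-0.0505, -0.0357, -0.0096,  0.0113]), array([ 0.0366,  0.0518, -0.0097,  0.0111])]
-0.05 337 [array([-0.0506, -0.0357, -0.0093,  0.0112]), array([ 0.0367,  0.0514, -0.0094,  0.0111])]
-0.045 306 [array([-0.0491, -0.0357, -0.0094,  0.0112]), array([ 0.0367,  0.0502, -0.0093,  0.0113])]
-0.04 276 [array([-0.0491, -0.0357, -0.0094,  0.0105]), array([ 0.0366,  0.0498, -0.0096,  0.0112])]
-0.035 247 [array([-0.0486, -0.0358, -0.0096,  0.0111]), array([ 0.0367,  0.0494, -0.0094,  0.0113])]
-0.03 220 [array([-0.0485, -0.0358, -0.0092,  0.0109]), array([ 0.0367,  0.0494, -0.0093,  0.011 ])]
-0.025 124 [array([-0.046 , -0.0359, -0.0096,  0.0107]), array([ 0.0368,  0.0467, -0.0094,  0.0109])]
```

{"api": "drive_tool", "payload": {"series": [[-0.031,0.0113,0,0,0,0],[-0.031,0.0113,0,0,0,0],[-0.031,0.0113,0,0,0,0],[-0.031,0.0113,0,0,0,0],[-0.031,0.0113,0,0,0,0],[-0.031,0.0113,0,0,0,0],[-0.031,0.0113,0,0,0,0],[-0.031,0.0113,0,0,0,0],[-0.031,0.0113,0,0,0,0],[-0.031,0.0113,0,0,0,0]]}}

```text
time_s: 13.77
tool_pos: [0.4312, 0.1152, 0.2303]
tcp_rot: [0.789, 0.614, -0.0, 0.0]
ft_force: [1.1, -0.5, 0.1]
opening: 1.001
```

{"api": "drive_tool", "payload": {"series": [[-0.031,0.0113,0,0,0,0],[-0.031,0.0113,0,0,0,0],[-0.031,0.0113,0,0,0,0],[-0.031,0.0113,0,0,0,0],[-0.031,0.0113,0,0,0,0],[-0.031,0.0113,0,0,0,0],[-0.031,0.0113,0,0,0,0],[-0.031,0.0113,0,0,0,0],[-0.031,0.0113,0,0,0,0],[-0.031,0.0113,0,0,0,0]]}}

```text
time_s: 14.6
tool_pos: [0.4644, -0.2136, 0.2302]
tcp_rot: [0.789, 0.614, -0.0, 0.0]
ft_force: [0.4, 0.0, -0.3]
opening: 0.995
```

```bash
cat > nest.py <<'E'
from h import *
import sys
def nest(zr,fn,win=.06):
    # rim points at height zr near the nest
    st=bot.get_state();im,d,P=shot('wrist',fn)
    m=(abs(P[...,2]-zr)<.006)&(abs(P[...,0]-.467)<win)&(abs(P[...,1]+.21)<win)
    Rm=R.from_quat(st['tcp_rot']).as_matrix()
    Q=(P-st['tool_pos'])@Rm
    p=P[m]; 
    r=cv2.minAreaRect((p[:,:2]*1000).astype(np.float32))
    print('pose',np.round(st['tool_pos'],4),'n',m.sum(),'z',np.round(np.median(p[:,2]),4),'rect',np.round(r[0],1),np.round(r[1],1),round(r[2],1))
    c=np.array([*r[0],zr*1000])/1000
    print('tool delta',np.round((c-st['tool_pos'])@Rm,4))
    ty=np.degrees(np.arctan2(Rm[1,0],Rm[0,0])); print('tool x yaw',round(ty,1))
    return im,P,Q,m
if __name__=='__main__': nest(float(sys.argv[1]),sys.argv[2])
E
python3 nest.py 0.12 w5.png; python3 -c "
from m import *
im,d,P=shot('top');mats('top',im,P)"
```

```text
pose [ 0.4644 -0.2136  0.2302] n 500 z 0.1196 rect [ 466.9 -209.3] [47.1 47.4] 79.1
tool delta [0.0048 0.0013 0.1102]
tool x yaw 75.8
top purple 589 rect [ 603.  -254.2] [87.4 88.7] 82.7 mean [ 605.  -251.3]
top turq 638 rect [639.7 150.8] [89.4 87.5] 81.0 mean [639.6 150.4]
```

View pics/w5.png

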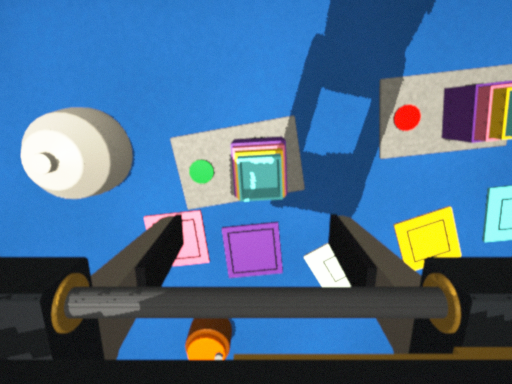

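{"api": "drive_tool", "payload": {"series": [[0.0043,0.0005,0.01,0,0,-0.058],[0,0,0.015,0,0,0],[0,0,0.02,0,0,0],[0,0,0.02,0,0,0],[0,0,0.02,0,0,0],[0,0,0.02,0,0,0],[0,0,0.02,0,0,0],[0,0,0.015,0,0,0],[0,0,0.008,0,0,0],[0,0,0,0,0,0]]}}

```text
time_s: 15.53
tool_pos: [0.4649, -0.2064, 0.0807]
tcp_rot: [0.771, 0.637, -0.001, -0.001]
ft_force: [0.4, -0.4, -0.3]
opening: 1.0
```

```bash
python3 nest.py 0.12 w6.png
```

```text
pose [ 0.4649 -0.2064  0.0807] n 2647 z 0.1195 rect [ 467.3 -208.2] [114.6  48.1] 79.6
tool delta [-0.0013  0.0025 -0.0393]
tool x yaw 79.2
```

View pics/w6.png

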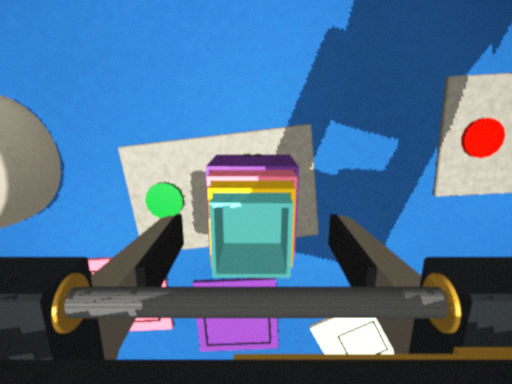

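{"api": "drive_tool", "payload": {"series": [[-0.002,0.0015,0,0,0,0],[0,0,0,0,0,0],[0,0,0,0,0,0],[0,0,0,0,0,0],[0,0,0,0,0,0],[0,0,0,0,0,0],[0,0,0,0,0,0],[0,0,0,0,0,0],[0,0,0,0,0,0],[0,0,0,0,0,0]], "gripper": 0}}

```text
time_s: 16.42
tool_pos: [0.4673, -0.2093, 0.0826]
tcp_rot: [0.771, 0.637, -0.0, 0.0]
ft_force: [-1.6, -1.6, 3.7]
opening: 0.508
```

{"api": "drive_tool", "payload": {"series": [[0,0,0,0,0,0],[0,0,0,0,0,0],[0,0,-0.001,0,0,0],[0,0,-0.001,0,0,0],[0,0,-0.0015,0,0,0],[0,0,-0.002,0,0,0],[0,0,-0.002,0,0,0],[0,0,-0.003,0,0,0],[0,0,-0.003,0,0,0],[0,0,-0.003,0,0,0]]}}

```text
time_s: 17.25
tool_pos: [0.4671, -0.209, 0.0992]
tcp_rot: [0.771, 0.637, -0.0, -0.0]
ft_force: [1.2, 0.8, -2.6]
opening: 0.508
```

{"api": "drive_tool", "payload": {"series": [[0,0,-0.004,0,0,0],[0,0,-0.005,0,0,0],[0,0,-0.005,0,0,0],[0,0,-0.006,0,0,0],[0,0,-0.007,0,0,0],[0,0,-0.008,0,0,0],[0,0,-0.01,0,0,0],[0,0,-0.01,0,0,0],[0,0,-0.01,0,0,0],[0,0,0,0,0,0]]}}

```text
time_s: 18.08
tool_pos: [0.4685, -0.2097, 0.1664]
tcp_rot: [0.771, 0.637, 0.001, 0.002]
ft_force: [-0.1, 0.3, -1.6]
opening: 0.506
```

Run:
```python
from m import *
im,d,P=shot('scene');mats('scene',im,P);a=cv2.resize(im[140:300,120:350,::-1],(800,556))
cv2.imwrite('pics/s7.png',a)
im,d,P=shot('top');mats('top',im,P)
shot('wrist','w7.png')
```

```text
scene purple 646 rect [ 602.2 -250.2] [89.6 93.2] 83.0 mean [ 606.5 -250.1]
scene pink 562 rect [ 556.4 -361.3] [91.4 91.2] 81.4 mean [ 558.9 -360.3]
scene yellow 772 rect [654.3  18.9] [92.5 86.7] 6.5 mean [657.6  19.8]
scene turq 822 rect [640.3 153.6] [88.2 90.7] 81.8 mean [643.8 153.9]
top purple 460 rect [ 602.6 -253.9] [87.  89.4] 81.6 mean [ 611.9 -246.2]
top turq 634 rect [639.9 150.8] [87.5 88. ] 82.2 mean [639.7 151.4]
```

View pics/s7.png

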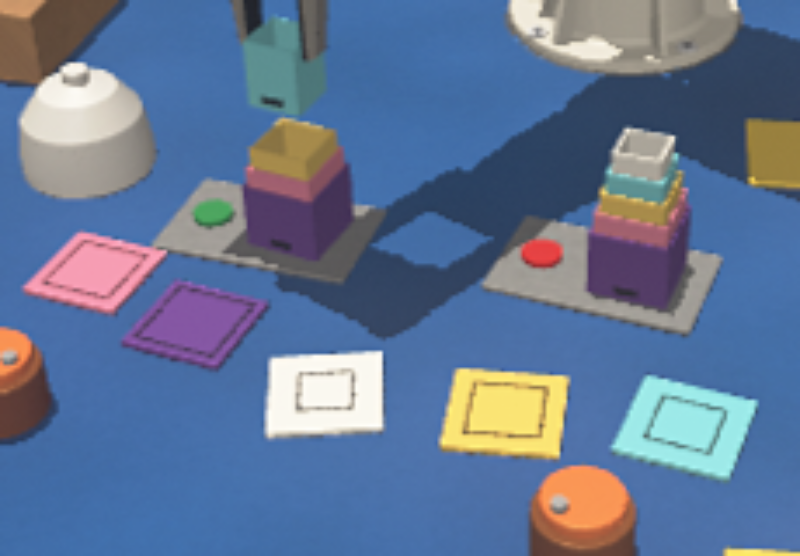

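View pics/w7.png

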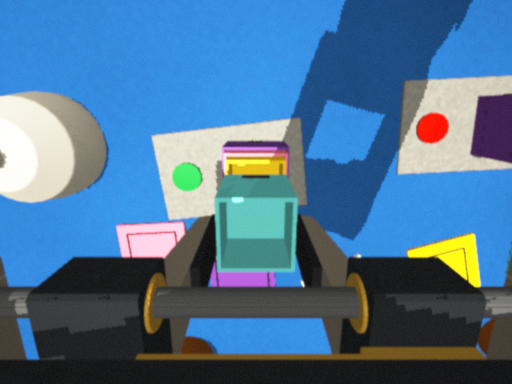

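{"api": "drive_tool", "payload": {"series": [[0.025,0.006,0,0,0,0],[0.038,0.01,0,0,0,0],[0.038,0.01,0,0,0,0],[0.038,0.01,0,0,0,0],[0.038,0.01,0,0,0,0],[0.038,0.01,0,0,0,0],[0.038,0.01,0,0,0,0],[0.038,0.01,0,0,0,0],[0.038,0.01,0,0,0,0],[0.038,0.01,0,0,0,0]]}}

```text
time_s: 19.07
tool_pos: [0.6303, 0.1353, 0.1629]
tcp_rot: [0.771, 0.637, -0.001, -0.0]
ft_force: [0.3, -0.2, -0.9]
opening: 0.501
```

{"api": "drive_tool", "payload": {"series": [[0.021,0.004,0,0,0,0],[0,0,0.01,0,0,-0.05],[0,0,0.02,0,0,0],[0,0,0.02,0,0,0],[0,0,0,0,0,0],[0,0,0,0,0,0],[0,0,0,0,0,0],[0,0,0,0,0,0],[0,0,0,0,0,0],[0,0,0,0,0,0]]}}

```text
time_s: 19.9
tool_pos: [0.6388, 0.1533, 0.1149]
tcp_rot: [0.754, 0.656, 0.001, 0.0]
ft_force: [1.2, 0.1, -1.3]
opening: 0.509
```

```bash
cat > pl.py <<'E'
from m import *
import sys
k=sys.argv[1]; fn=sys.argv[2]
for c in ['top','scene']:
    im,d,P=shot(c);r=mats(c,im,P,False); print(c,r.get(k))
st=bot.get_state();im,d,P=shot('wrist',fn)
Rm=R.from_quat(st['tcp_rot']).as_matrix()
print(np.round(st['tool_pos'],4),'xyaw',np.degrees(np.arctan2(Rm[1,0],Rm[0,0])).round(1),st['opening'])
a,b,s=HS[k];hsv=cv2.cvtColor(im,cv2.COLOR_RGB2HSV)
m=(hsv[...,0]>=a)&(hsv[...,0]<=b)&(hsv[...,1]>s)
m&=(P[...,2]>-.003)&(P[...,2]<.014)&(np.hypot(P[...,0]-st['tool_pos'][0],P[...,1]-st['tool_pos'][1])<.11)
p=P[m][:,:2]*1000
if len(p)>50:
    r=cv2.minAreaRect(p.astype(np.float32));print('wrist mat',len(p),np.round(r[0],1),np.round(r[1],1),round(r[2],1),'z',np.median(P[m][:,2]).round(4))
    c=np.array([r[0][0]/1000,r[0][1]/1000,.006]); print('tool delta',np.round((c-st['tool_pos'])@Rm,4))
E
python3 pl.py turq w8.png
```

```text
top None
scene (array([640.89135742, 153.7535553 ]), 81.75531005859375)
[0.6385 0.1533 0.1146] xyaw 82.0 0.5068941333025022
wrist mat 3138 [666.2 150.2] [ 92. 138.] 81.9 z 0.0058
tool delta [0.0007 0.0278 0.1086]
```

View pics/w8.png

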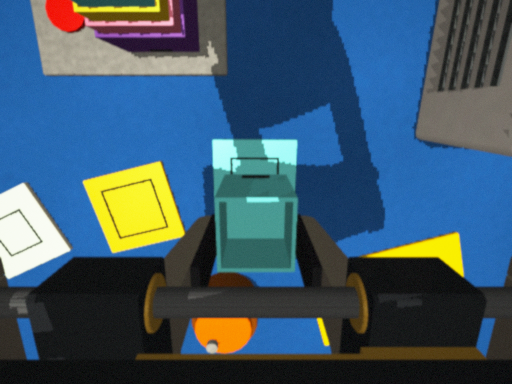

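```bash
cat > pe.py <<'E'
from m import *
import sys
k=sys.argv[1]
st=bot.get_state();im,d,P=shot('wrist')
Rm=R.from_quat(st['tcp_rot']).as_matrix();Q=(P-st['tool_pos'])@Rm
a,b,s=HS[k];hsv=cv2.cvtColor(im,cv2.COLOR_RGB2HSV)
m=(hsv[...,0]>=a)&(hsv[...,0]<=b)&(hsv[...,1]>s)&(abs(P[...,2]-.006)<.004)&(np.hypot(Q[...,0],Q[...,1])<.09)
m=cv2.erode(m.astype(np.uint8),np.ones((2,2)))
n,l,stt,_=cv2.connectedComponentsWithStats(m)
j=1+np.argmax(stt[1:,4]);q=Q[l==j]
# near edge via columns
x=q[:,0];y=q[:,1]
ed=[]
for x0 in np.arange(-.036,.037,.006):
    t=y[abs(x-x0)<.003]
    if len(t)>5: ed.append((x0,np.percentile(t,1)))
ed=np.array(ed);f=np.polyfit(ed[:,0],ed[:,1],1)
sid=[(np.percentile(x[abs(y-y0)<.003],1),np.percentile(x[abs(y-y0)<.003],99)) for y0 in np.arange(y.min()+.004,y.min()+.03,.006) if (abs(y-y0)<.003).sum()>10]
print(len(q),'near edge y at x=0 %.4f slope deg %.1f'%(f[1],np.degrees(np.arctan(f[0]))),'=> centre y %.4f'%(f[1]+.044))
sid=np.array(sid);print('sides',np.round(sid,4),'centre x %.4f'%sid.mean(), 'width %.4f'%np.mean(sid[:,1]-sid[:,0]))
# held tub rim
t=(hsv[...,0]>=a-5)&(hsv[...,0]<=b+5)&(hsv[...,1]>s)&(Q[...,2]>-.06)&(Q[...,2]<.01)&(abs(Q[...,1])<.05)&(abs(Q[...,0])<.05)
if t.sum()>50:
    u=Q[t]; zr=np.percentile(u[:,2],2); w=u[u[:,2]<zr+.005]; print('tub rim z %.4f'%zr,'x',np.round(np.percentile(w[:,0],[1,99]),4),'y',np.round(np.percentile(w[:,1],[1,99]),4))
E
python3 pe.py turq
```

```text
2879 near edge y at x=0 -0.0398 slope deg 0.7 => centre y 0.0042
sides [[-0.0436  0.0419]
 [-0.0428  0.0423]
 [-0.043   0.0417]
 [-0.0431  0.0415]
 [-0.0434  0.0417]] centre x -0.0007 width 0.0850
tub rim z -0.0386 x [-0.0232  0.0237] y [-0.0238  0.0236]
```

{"api": "drive_tool", "payload": {"series": [[-0.001,0.0025,0.005,0,0,0],[0,0,0.015,0,0,0],[0,0,0.02,0,0,0],[0,0,0.02,0,0,0],[0,0,0.012,0,0,0],[0,0,0.006,0,0,0],[0,0,0.003,0,0,0],[0,0,0.002,0,0,0],[0,0,0.001,0,0,0],[0,0,0,0,0,0]]}}

```text
time_s: 20.93
tool_pos: [0.6411, 0.1521, 0.0306]
tcp_rot: [0.754, 0.656, 0.001, 0.0]
ft_force: [0.1, 0.0, -1.2]
opening: 0.509
```

{"api": "drive_tool", "payload": {"series": [[0,0,0.001,0,0,0],[0,0,0.001,0,0,0],[0,0,0,0,0,0],[0,0,0,0,0,0],[0,0,0,0,0,0],[0,0,0,0,0,0],[0,0,0,0,0,0],[0,0,0,0,0,0],[0,0,0,0,0,0],[0,0,0,0,0,0]]}}

```text
time_s: 21.77
tool_pos: [0.6412, 0.152, 0.0286]
tcp_rot: [0.754, 0.656, 0.001, 0.0]
ft_force: [-1.2, -0.1, 6.3]
opening: 0.511
```

{"api": "drive_tool", "payload": {"series": [[0,0,0,0,0,0],[0,0,0,0,0,0],[0,0,0,0,0,0],[0,0,0,0,0,0],[0,0,0,0,0,0],[0,0,-0.01,0,0,0],[0,0,-0.03,0,0,0],[0,0,-0.04,0,0,0],[0,0,-0.04,0,0,0],[0,0,-0.04,0,0,0]], "gripper": 100}}

```text
time_s: 22.6
tool_pos: [0.6402, 0.1518, 0.1902]
tcp_rot: [0.754, 0.656, -0.0, -0.0]
ft_force: [0.7, 0.9, 0.2]
opening: 1.005
```

```bash
python3 pl.py turq w9.png
```

```text
top None
scene (array([640.61407471, 153.68470764]), 81.17140197753906)
[0.6447 0.1529 0.1964] xyaw 82.0 0.9988873043707149
wrist mat 2350 [642.  152.4] [89.1 89.1] 82.7 z 0.0058
tool delta [-0.0016 -0.0048  0.1904]
```

View pics/w9.png

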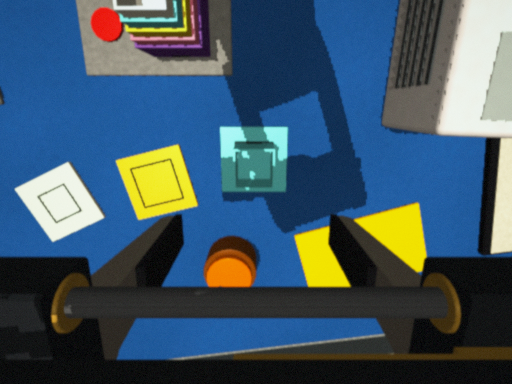

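```bash
cat > chk.py <<'E'
from m import *
import sys
# python3 chk.py cx cy fn : rim at .066 near, plus all mats seen from wrist
cx,cy=float(sys.argv[1]),float(sys.argv[2])
st=bot.get_state();im,d,P=shot('wrist',sys.argv[3] if len(sys.argv)>3 else None)
m=(abs(P[...,2]-.066)<.006)&(np.hypot(P[...,0]-cx,P[...,1]-cy)<.055)
r=cv2.minAreaRect((P[m][:,:2]*1000).astype(np.float32));print('rim',m.sum(),np.round(r[0],1),np.round(r[1],1),round(r[2],1))
Rm=R.from_quat(st['tcp_rot']).as_matrix();print(np.round(st['tool_pos'],4),'xyaw',np.degrees(np.arctan2(Rm[1,0],Rm[0,0])).round(2))
hsv=cv2.cvtColor(im,cv2.COLOR_RGB2HSV)
for k,(a,b,s) in HS.items():
    m=(hsv[...,0]>=a)&(hsv[...,0]<=b)&(hsv[...,1]>s)&(abs(P[...,2]-.006)<.008)
    n,l,stt,_=cv2.connectedComponentsWithStats(m.astype(np.uint8))
    for j in range(1,n):
        if stt[j,4]<300: continue
        r=cv2.minAreaRect((P[l==j][:,:2]*1000).astype(np.float32))
        if max(r[1])<105: print(k,stt[j,4],np.round(r[0],1),np.round(r[1],1),round(r[2],1))
E
python3 chk.py .641 .152
```

```text
rim 428 [640.5 152.1] [47. 47.] 82.2
[0.6429 0.1525 0.1927] xyaw 82.05
yellow 4077 [656.   17.5] [89.9 88.2] 6.1
yellow 1895 [801.8 229.8] [98.5 59.6] 8.6
turq 2397 [642.8 152. ] [89.  89.5] 82.0
```

{"api": "drive_tool", "payload": {"series": [[-0.038,-0.0122,0,0,0,0],[-0.038,-0.0122,0,0,0,0],[-0.038,-0.0122,0,0,0,0],[-0.038,-0.0122,0,0,0,0],[-0.038,-0.0122,0,0,0,0],[-0.038,-0.0122,0,0,0,0],[-0.038,-0.0122,0,0,0,0],[-0.038,-0.0122,0,0,0,0],[-0.038,-0.0122,0,0,0,0],[-0.038,-0.0122,0,0,0,0.049]]}}

```text
time_s: 23.63
tool_pos: [0.4648, -0.2085, 0.1863]
tcp_rot: [0.77, 0.638, -0.001, -0.001]
ft_force: [1.5, -0.2, -0.7]
opening: 0.999
```

{"api": "drive_tool", "payload": {"series": [[0,0,0.01,0,0,0],[0,0,0,0,0,0],[0,0,0,0,0,0],[0,0,0,0,0,0],[0,0,0,0,0,0],[0,0,0,0,0,0],[0,0,0,0,0,0],[0,0,0,0,0,0],[0,0,0,0,0,0],[0,0,0,0,0,0]]}}

```text
time_s: 24.47
tool_pos: [0.4673, -0.2074, 0.178]
tcp_rot: [0.77, 0.638, 0.0, 0.0]
ft_force: [-0.3, 0.4, -0.0]
opening: 1.001
```

```bash
python3 nest.py 0.102 w10.png; python3 chk.py .467 -.209
```

```text
pose [ 0.4673 -0.2074  0.178 ] n 783 z 0.1015 rect [ 467.  -209.3] [54.1 54.7] 79.3
tool delta [-0.0019  0.      0.076 ]
tool x yaw 79.3
rim 1267 [ 466.7 -209.3] [68.1 68.1] 78.9
[ 0.4672 -0.2074  0.178 ] xyaw 79.25
purple 3013 [ 597.3 -252.9] [88.4 76.4] 80.8
pink 334 [ 567.7 -325.2] [33.3 93.1] 61.1
yellow 1492 [635.1  14.8] [51. 88.] 6.5
turq 376 [624.6 115.3] [14.3 66.2] 82.8
```

View pics/w10.png

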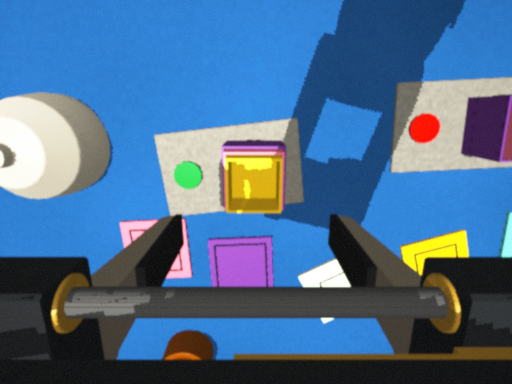

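{"api": "drive_tool", "payload": {"series": [[-0.0015,-0.0005,0.01,0,0,0],[0,0,0.015,0,0,0],[0,0,0.02,0,0,0],[0,0,0.02,0,0,0],[0,0,0.02,0,0,0],[0,0,0.015,0,0,0],[0,0,0.01,0,0,0],[0,0,0.0055,0,0,0],[0,0,0,0,0,0],[0,0,0,0,0,0]]}}

```text
time_s: 25.4
tool_pos: [0.4666, -0.2091, 0.0626]
tcp_rot: [0.77, 0.638, 0.0, 0.0]
ft_force: [-0.1, -0.8, -0.2]
opening: 0.996
```

{"api": "drive_tool", "payload": {"series": [[0,0,0,0,0,0],[0,0,0,0,0,0],[0,0,0,0,0,0],[0,0,0,0,0,0],[0,0,0,0,0,0],[0,0,0,0,0,0],[0,0,0,0,0,0],[0,0,0,0,0,0],[0,0,0,0,0,0],[0,0,0,0,0,0]], "gripper": 0}}

```text
time_s: 26.23
tool_pos: [0.4665, -0.2091, 0.0626]
tcp_rot: [0.77, 0.638, 0.0, 0.0]
ft_force: [-0.6, -0.6, 3.9]
opening: 0.585
```

{"api": "drive_tool", "payload": {"series": [[0,0,-0.001,0,0,0],[0,0,-0.001,0,0,0],[0,0,-0.0015,0,0,0],[0,0,-0.002,0,0,0],[0,0,-0.002,0,0,0],[0,0,-0.003,0,0,0],[0,0,-0.003,0,0,0],[0,0,-0.003,0,0,0],[0,0,-0.003,0,0,0],[0,0,-0.004,0,0,0]]}}

```text
time_s: 27.07
tool_pos: [0.4663, -0.2089, 0.0861]
tcp_rot: [0.77, 0.638, -0.0, -0.0]
ft_force: [1.5, -0.4, -4.1]
opening: 0.582
```

{"api": "drive_tool", "payload": {"series": [[0,0,-0.004,0,0,0],[0,0,-0.005,0,0,0],[0,0,-0.006,0,0,0],[0,0,-0.006,0,0,0],[0,0,-0.008,0,0,0],[0,0,-0.01,0,0,0],[0,0,-0.012,0,0,0],[0,0,-0.012,0,0,0],[0,0,-0.015,0,0,0],[0,0,0,0,0,0]]}}

```text
time_s: 27.9
tool_pos: [0.468, -0.2097, 0.1671]
tcp_rot: [0.77, 0.638, 0.001, 0.002]
ft_force: [0.8, -0.1, -1.9]
opening: 0.585
```

Run:
```python
from m import *
im,d,P=shot('scene');mats('scene',im,P);a=cv2.resize(im[140:300,120:350,::-1],(600,417))
cv2.imwrite('pics/s11.png',a)
```

```text
scene purple 645 rect [ 604.1 -252.2] [90.7 92. ] 81.0 mean [ 606.8 -250.4]
scene pink 563 rect [ 556.7 -361.3] [89.9 90. ] 82.2 mean [ 559.3 -360.6]
scene yellow 772 rect [655.6  19.2] [88.9 86.9] 6.3 mean [657.6  19.7]
scene turq 507 rect [641.7 153.3] [88.2 90.4] 82.2 mean [655.9 155.9]
```

View pics/s11.png

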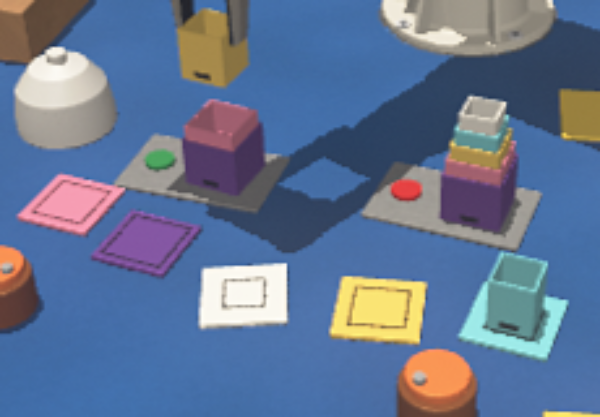

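{"api": "drive_tool", "payload": {"series": [[0.02,0.01,0,0,0,0],[0.0265,0.0147,0,0,0,0],[0.0265,0.0147,0,0,0,0],[0.0265,0.0147,0,0,0,0],[0.0265,0.0147,0,0,0,0],[0.0265,0.0147,0,0,0,0],[0.0265,0.0147,0,0,0,0],[0.0265,0.0147,0,0,0,0],[0.0265,0.0147,0,0,0,0],[0.0265,0.0147,0,0,0,0]]}}

```text
time_s: 28.78
tool_pos: [0.6547, 0.0198, 0.1628]
tcp_rot: [0.77, 0.638, -0.001, -0.0]
ft_force: [1.2, -0.1, -1.8]
opening: 0.587
```

{"api": "drive_tool", "payload": {"series": [[0,0,0.01,0,0,-0.099],[0,0,0.01,0,0,-0.098],[0,0,0.02,0,0,-0.098],[0,0,0.01,0,0,0],[0,0,0,0,0,0],[0,0,0,0,0,0],[0,0,0,0,0,0],[0,0,0,0,0,0],[0,0,0,0,0,0],[0,0,0,0,0,0]]}}

```text
time_s: 29.62
tool_pos: [0.6549, 0.0184, 0.1147]
tcp_rot: [0.668, 0.744, 0.0, 0.0]
ft_force: [-1.1, -0.1, -1.4]
opening: 0.587
```

```bash
python3 pl.py yellow w12.png; python3 pe.py yellow
```

```text
top None
scene (array([654.41650391,  19.34794998]), 6.8189377784729)
[0.6547 0.0184 0.1144] xyaw 96.1 0.586847951705864
wrist mat 2885 [647.5  19.7] [ 76.2 108.5] 2.9 z 0.0058
tool delta [ 0.0021 -0.0071  0.1084]
2706 near edge y at x=0 -0.0421 slope deg -0.0 => centre y 0.0019
sides [[-0.0429  0.0414]
 [-0.0431  0.0418]
 [-0.0434  0.0421]
 [-0.0435  0.0413]
 [-0.0428  0.0413]] centre x -0.0008 width 0.0847
tub rim z -0.0401 x [-0.0271  0.0268] y [-0.0265  0.0279]
```

View pics/w12.png

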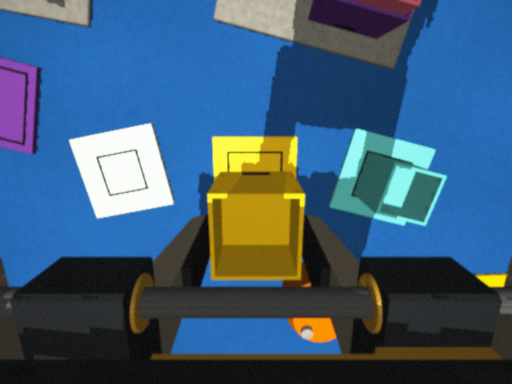

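{"api": "drive_tool", "payload": {"series": [[-0.001,0.001,0.005,0,0,0],[0,0,0.015,0,0,0],[0,0,0.02,0,0,0],[0,0,0.02,0,0,0],[0,0,0.012,0,0,0],[0,0,0.006,0,0,0],[0,0,0.003,0,0,0],[0,0,0.002,0,0,0],[0,0,0.002,0,0,0],[0,0,0.001,0,0,0]]}}

```text
time_s: 30.65
tool_pos: [0.6562, 0.0176, 0.0285]
tcp_rot: [0.668, 0.744, 0.0, 0.0]
ft_force: [0.3, -0.2, -2.6]
opening: 0.586
```

{"api": "drive_tool", "payload": {"series": [[0,0,0.001,0,0,0],[0,0,0.001,0,0,0],[0,0,0,0,0,0],[0,0,0,0,0,0],[0,0,0,0,0,0],[0,0,0,0,0,0],[0,0,0,0,0,0],[0,0,0,0,0,0],[0,0,0,0,0,0],[0,0,0,0,0,0]]}}

```text
time_s: 31.48
tool_pos: [0.6561, 0.0175, 0.0266]
tcp_rot: [0.668, 0.744, 0.0, 0.0]
ft_force: [-0.4, -0.7, 5.3]
opening: 0.586
```

{"api": "drive_tool", "payload": {"series": [[0,0,0,0,0,0],[0,0,0,0,0,0],[0,0,0,0,0,0],[0,0,0,0,0,0],[0,0,0,0,0,0],[0,0,-0.02,0,0,0],[0,0,-0.04,0,0,0],[0,0,-0.04,0,0,0],[0,0,-0.03,0,0,0],[0,0,-0.02,0,0,0]], "gripper": 100}}

```text
time_s: 32.32
tool_pos: [0.6569, 0.0176, 0.1797]
tcp_rot: [0.668, 0.744, 0.001, 0.001]
ft_force: [0.5, -0.2, 0.8]
opening: 1.001
```

```bash
python3 chk.py .656 .018 w13.png
```

```text
rim 567 [656.4  17.3] [54.1 54. ] 6.1
[0.6569 0.0176 0.1797] xyaw 96.14
purple 5608 [ 605.1 -255.5] [92.6 89.6] 81.8
yellow 2000 [655.6  17.6] [90.1 88.2] 5.8
turq 2554 [642.6 153.6] [93.5 89.9] 81.8
```

View pics/w13.png

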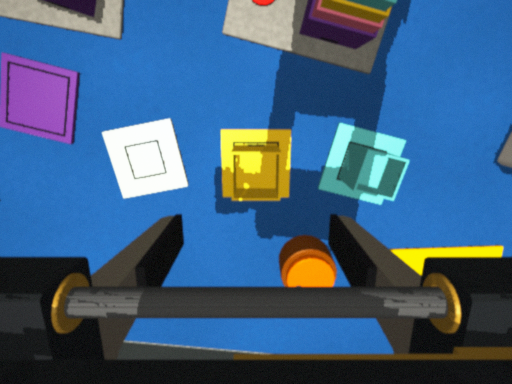

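{"api": "drive_tool", "payload": {"series": [[0,0,0,0,0,0.1],[0,0,0,0,0,0.1],[0,0,0,0,0,0.095],[-0.034,-0.019,0,0,0,0],[-0.034,-0.019,0,0,0,0],[-0.034,-0.019,0,0,0,0],[-0.034,-0.019,0,0,0,0],[-0.034,-0.019,0,0,0,0],[-0.034,-0.019,0,0,0,0],[-0.034,-0.019,0,0,0,0]]}}

```text
time_s: 33.2
tool_pos: [0.479, -0.1924, 0.1757]
tcp_rot: [0.77, 0.638, -0.0, 0.0]
ft_force: [0.1, -1.1, 0.2]
opening: 0.999
```

{"api": "drive_tool", "payload": {"series": [[-0.02,-0.0102,0,0,0,0],[0,0,0.01,0,0,0],[0,0,0.01,0,0,0],[0,0,0,0,0,0],[0,0,0,0,0,0],[0,0,0,0,0,0],[0,0,0,0,0,0],[0,0,0,0,0,0],[0,0,0,0,0,0],[0,0,0,0,0,0]]}}

```text
time_s: 34.03
tool_pos: [0.467, -0.209, 0.1561]
tcp_rot: [0.77, 0.638, 0.0, 0.0]
ft_force: [0.3, -0.2, 0.1]
opening: 0.997
```

```bash
python3 nest.py 0.084 w14.png
```

```text
pose [ 0.467  -0.209   0.1561] n 874 z 0.0835 rect [ 466.6 -209.2] [61.2 60.8] 79.0
tool delta [-0.0003 -0.0004  0.0721]
tool x yaw 79.3
```

View pics/w14.png

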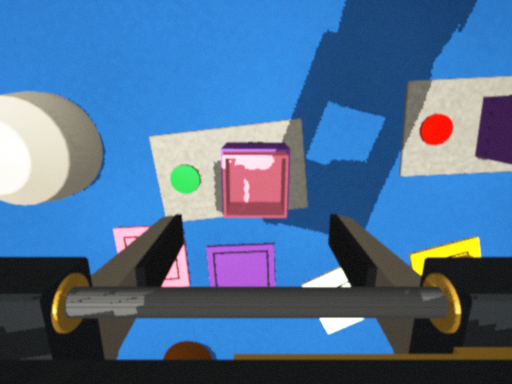

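{"api": "drive_tool", "payload": {"series": [[0,-0.0005,0.01,0,0,0],[0,0,0.015,0,0,0],[0,0,0.02,0,0,0],[0,0,0.02,0,0,0],[0,0,0.02,0,0,0],[0,0,0.013,0,0,0],[0,0,0.009,0,0,0],[0,0,0.0045,0,0,0],[0,0,0,0,0,0],[0,0,0,0,0,0]]}}

```text
time_s: 34.92
tool_pos: [0.4664, -0.2092, 0.0446]
tcp_rot: [0.77, 0.638, 0.0, 0.0]
ft_force: [0.1, 0.2, -0.0]
opening: 1.0
```

{"api": "drive_tool", "payload": {"series": [[0,0,0,0,0,0],[0,0,0,0,0,0],[0,0,0,0,0,0],[0,0,0,0,0,0],[0,0,0,0,0,0],[0,0,0,0,0,0],[0,0,0,0,0,0],[0,0,0,0,0,0],[0,0,0,0,0,0],[0,0,0,0,0,0]], "gripper": 0}}

```text
time_s: 35.75
tool_pos: [0.4664, -0.2092, 0.0447]
tcp_rot: [0.77, 0.638, 0.0, 0.0]
ft_force: [-0.5, -0.2, 5.0]
opening: 0.659
```

{"api": "drive_tool", "payload": {"series": [[0,0,-0.001,0,0,0],[0,0,-0.001,0,0,0],[0,0,-0.0015,0,0,0],[0,0,-0.002,0,0,0],[0,0,-0.002,0,0,0],[0,0,-0.003,0,0,0],[0,0,-0.003,0,0,0],[0,0,-0.003,0,0,0],[0,0,-0.003,0,0,0],[0,0,-0.004,0,0,0]]}}

```text
time_s: 36.58
tool_pos: [0.4661, -0.209, 0.0681]
tcp_rot: [0.77, 0.638, -0.0, -0.0]
ft_force: [-0.4, 0.4, -3.0]
opening: 0.662
```

{"api": "drive_tool", "payload": {"series": [[0,0,-0.004,0,0,0],[0,0,-0.005,0,0,0],[0,0,-0.006,0,0,0],[0,0,-0.006,0,0,0],[0,0,-0.008,0,0,0],[0,0,-0.01,0,0,0],[0,0,-0.012,0,0,0],[0,0,-0.012,0,0,0],[0,0,-0.015,0,0,0],[0,0,-0.01,0,0,0]]}}

```text
time_s: 37.42
tool_pos: [0.4667, -0.2093, 0.1579]
tcp_rot: [0.77, 0.638, 0.0, 0.001]
ft_force: [0.5, 0.3, -1.6]
opening: 0.659
```

Run:
```python
from m import *
im,d,P=shot('scene');mats('scene',im,P);a=cv2.resize(im[140:300,120:350,::-1],(600,417))
cv2.imwrite('pics/s15.png',a)
```

```text
scene purple 646 rect [ 604.  -250.6] [89.8 90.6] 80.6 mean [ 606.5 -249.9]
scene pink 563 rect [ 557.3 -362.7] [90.7 92.7] 83.4 mean [ 559.2 -360.6]
scene yellow 413 rect [655.2  19.3] [92.5 86.1] 6.2 mean [670.7  22.9]
scene turq 506 rect [641.7 153.9] [88.  90.7] 82.2 mean [655.8 155.7]
```

View pics/s15.png

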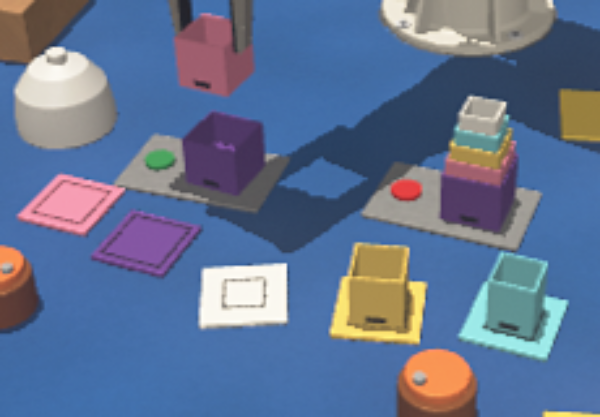

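{"api": "drive_tool", "payload": {"series": [[-0.013,0.011,0,0,0,0],[-0.02,0.017,0,0,0,0],[-0.02,0.017,0,0,0,0],[-0.02,0.017,0,0,0,0],[-0.02,0.018,0,0,0,0],[-0.02,0.017,0,0,0,0],[-0.013,0.011,0,0,0,0],[-0.009,0.008,0,0,0,-0.052],[0,0,0.02,0,0,0],[0,0,0.02,0,0,0]]}}

```text
time_s: 38.3
tool_pos: [0.5561, -0.3647, 0.1162]
tcp_rot: [0.754, 0.657, 0.0, 0.001]
ft_force: [-0.8, 0.1, -1.7]
opening: 0.659
```

{"api": "drive_tool", "payload": {"series": [[0,0,0,0,0,0],[0,0,0,0,0,0],[0,0,0,0,0,0],[0,0,0,0,0,0],[0,0,0,0,0,0],[0,0,0,0,0,0],[0,0,0,0,0,0],[0,0,0,0,0,0],[0,0,0,0,0,0],[0,0,0,0,0,0]]}}

```text
time_s: 39.13
tool_pos: [0.555, -0.3633, 0.116]
tcp_rot: [0.753, 0.657, 0.0, 0.0]
ft_force: [0.8, 0.0, -2.0]
opening: 0.66
```

```bash
python3 pl.py pink w16.png; python3 pe.py pink
```

```text
top None
scene (array([ 557.18536377, -361.09780884]), 83.71849822998047)
[ 0.555  -0.3633  0.1159] xyaw 82.2 0.6621678208529231
wrist mat 1001 [ 528.2 -360.2] [86.9 27.8] 82.9 z 0.0059
tool delta [-0.0005 -0.0269  0.1099]
798 near edge y at x=0 -0.0299 slope deg -4.2 => centre y 0.0141
sides [[ 0.0354  0.0424]
 [-0.0307  0.0426]
 [-0.0319  0.0428]
 [-0.0319  0.043 ]
 [-0.0319  0.0418]] centre x 0.0122 width 0.0607
tub rim z -0.0399 x [-0.0302  0.0307] y [-0.03    0.0306]
```

View pics/w16.png

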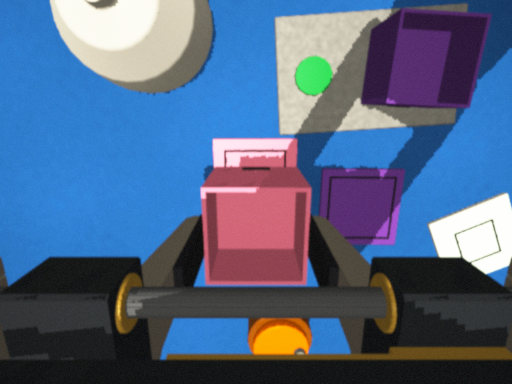

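{"api": "drive_tool", "payload": {"series": [[-0.0005,0.002,0.005,0,0,0],[0,0,0.015,0,0,0],[0,0,0.02,0,0,0],[0,0,0.02,0,0,0],[0,0,0.014,0,0,0],[0,0,0.006,0,0,0],[0,0,0.003,0,0,0],[0,0,0.002,0,0,0],[0,0,0.002,0,0,0],[0,0,0,0,0,0]]}}

```text
time_s: 40.17
tool_pos: [0.5573, -0.3644, 0.0294]
tcp_rot: [0.753, 0.657, 0.0, 0.0]
ft_force: [-0.1, -0.4, -1.1]
opening: 0.658
```

{"api": "drive_tool", "payload": {"series": [[0,0,0.001,0,0,0],[0,0,0.001,0,0,0],[0,0,0.0005,0,0,0],[0,0,0,0,0,0],[0,0,0,0,0,0],[0,0,0,0,0,0],[0,0,0,0,0,0],[0,0,0,0,0,0],[0,0,0,0,0,0],[0,0,0,0,0,0]]}}

```text
time_s: 41.0
tool_pos: [0.5571, -0.3643, 0.0267]
tcp_rot: [0.753, 0.657, 0.0, 0.0]
ft_force: [-0.7, -0.2, 5.4]
opening: 0.659
```

{"api": "drive_tool", "payload": {"series": [[0,0,0,0,0,0],[0,0,0,0,0,0],[0,0,0,0,0,0],[0,0,0,0,0,0],[0,0,0,0,0,0],[0,0,-0.02,0,0,0],[0,0,-0.04,0,0,0],[0,0,-0.04,0,0,0],[0,0,-0.03,0,0,0],[0,0,-0.02,0,0,0]], "gripper": 100}}

```text
time_s: 41.83
tool_pos: [0.558, -0.3649, 0.1803]
tcp_rot: [0.753, 0.658, 0.001, 0.002]
ft_force: [0.4, -0.3, -0.4]
opening: 1.005
```

```bash
python3 chk.py .557 -.364 w17.png
```

```text
rim 657 [ 557.4 -364.2] [61.1 61.3] 82.2
[ 0.558  -0.3649  0.1803] xyaw 82.22
purple 4191 [ 606.  -253.1] [90.9 90.3] 81.9
```

View pics/w17.png

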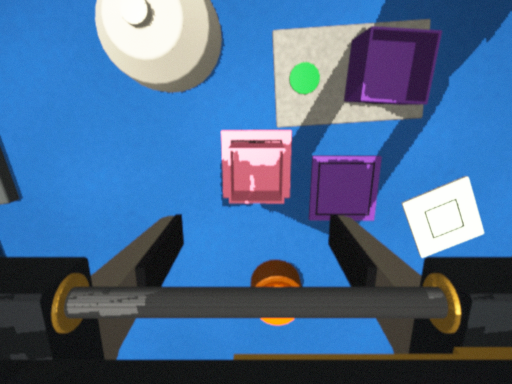

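{"api": "drive_tool", "payload": {"series": [[0.02,-0.0153,0,0,0,0],[0.025,-0.02,0,0,0,0],[0.025,-0.02,0,0,0,0],[0.025,-0.02,0,0,0,0],[0.025,-0.02,0,0,0,0],[0.0213,-0.015,0,0,0,0.052],[0,0,0.01,0,0,0],[0,0,0.01,0,0,0],[0,0,0.01,0,0,0],[0,0,0,0,0,0]]}}

```text
time_s: 42.72
tool_pos: [0.466, -0.2094, 0.144]
tcp_rot: [0.77, 0.638, -0.001, -0.001]
ft_force: [-0.5, -0.1, -0.0]
opening: 1.001
```

{"api": "drive_tool", "payload": {"series": [[0,0,0,0,0,0],[0,0,0,0,0,0],[0,0,0,0,0,0],[0,0,0,0,0,0],[0,0,0,0,0,0],[0,0,0,0,0,0],[0,0,0,0,0,0],[0,0,0,0,0,0],[0,0,0,0,0,0],[0,0,0,0,0,0]]}}

```text
time_s: 43.55
tool_pos: [0.4667, -0.2092, 0.1464]
tcp_rot: [0.77, 0.638, 0.0, 0.0]
ft_force: [-1.0, 0.4, 0.7]
opening: 0.999
```

```bash
python3 nest.py 0.066 w18.png
```

```text
pose [ 0.4667 -0.2092  0.1464] n 945 z 0.0655 rect [ 466.6 -209.2] [68.3 68.5] 78.9
tool delta [-0.     -0.0002  0.0804]
tool x yaw 79.2
```

View pics/w18.png

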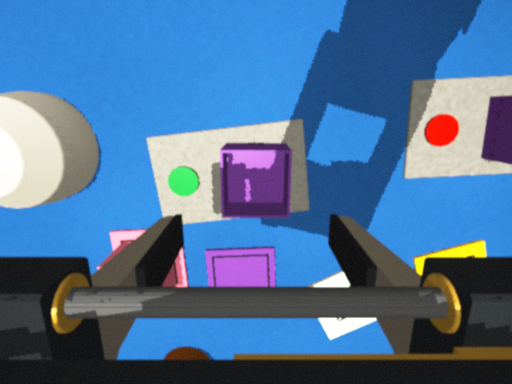

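Down 0.122 to TCP z≈0.0245 (fingertips at ≈0.048).

{"api": "drive_tool", "payload": {"series": [[0.0003,-0.0005,0.01,0,0,0],[0,0,0.017,0,0,0],[0,0,0.022,0,0,0],[0,0,0.022,0,0,0],[0,0,0.02,0,0,0],[0,0,0.016,0,0,0],[0,0,0.01,0,0,0],[0,0,0.005,0,0,0],[0,0,0,0,0,0],[0,0,0,0,0,0]]}}

```text
time_s: 44.43
tool_pos: [0.4665, -0.2089, 0.0246]
tcp_rot: [0.77, 0.638, 0.0, 0.0]
ft_force: [1.1, -0.1, 0.3]
opening: 0.999
```

{"api": "drive_tool", "payload": {"series": [[0,0,0,0,0,0],[0,0,0,0,0,0],[0,0,0,0,0,0],[0,0,0,0,0,0],[0,0,0,0,0,0],[0,0,0,0,0,0],[0,0,0,0,0,0],[0,0,0,0,0,0],[0,0,0,0,0,0],[0,0,0,0,0,0]], "gripper": 0}}

```text
time_s: 45.27
tool_pos: [0.4667, -0.209, 0.025]
tcp_rot: [0.77, 0.638, 0.0, 0.0]
ft_force: [0.0, 0.4, 6.9]
opening: 0.735
```

{"api": "drive_tool", "payload": {"series": [[0,0,-0.002,0,0,0],[0,0,-0.003,0,0,0],[0,0,-0.004,0,0,0],[0,0,-0.006,0,0,0],[0,0,-0.008,0,0,0],[0,0,-0.012,0,0,0],[0,0,-0.015,0,0,0],[0,0,-0.02,0,0,0],[0,0,-0.015,0,0,0],[0,0,-0.005,0,0,0]]}}

```text
time_s: 46.1
tool_pos: [0.4676, -0.2094, 0.1172]
tcp_rot: [0.77, 0.638, 0.001, 0.002]
ft_force: [-0.2, -0.6, -1.9]
opening: 0.736
```

Run:
```python
from m import *
im,d,P=shot('scene');mats('scene',im,P);a=cv2.resize(im[140:300,120:350,::-1],(600,417))
cv2.imwrite('pics/s19.png',a)
```

```text
scene purple 641 rect [ 603.6 -251.4] [91.4 91.5] 82.1 mean [ 606.9 -250.4]
scene pink 268 rect [ 555.9 -360.6] [88.4 89.7] 81.8 mean [ 575.4 -349.7]
scene yellow 405 rect [654.7  19.2] [93.4 86.4] 5.8 mean [670.3  23. ]
scene turq 508 rect [640.7 154.1] [88.  92.5] 82.5 mean [655.7 155.7]
```

View pics/s19.png

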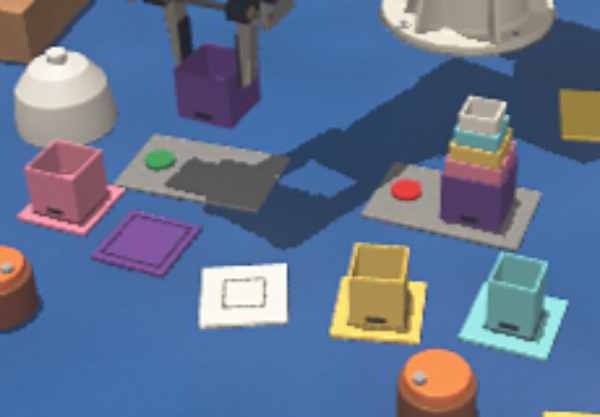

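{"api": "drive_tool", "payload": {"series": [[-0.0011,0.0111,-0.01,0,0,0],[-0.002,0.018,0,0,0,0],[-0.003,0.022,0,0,0,0],[-0.003,0.022,0,0,0,0],[-0.003,0.022,0,0,0,0],[-0.003,0.022,0,0,0,0],[-0.002,0.018,0,0,0,0],[-0.001,0.008,0,0,0,-0.05],[0,0,0.01,0,0,0],[0,0,0,0,0,0]]}}

```text
time_s: 46.98
tool_pos: [0.6018, -0.2526, 0.1114]
tcp_rot: [0.754, 0.656, -0.001, -0.002]
ft_force: [-1.2, 0.4, -2.2]
opening: 0.739
```

{"api": "drive_tool", "payload": {"series": [[0,0,0,0,0,0],[0,0,0,0,0,0],[0,0,0,0,0,0],[0,0,0,0,0,0],[0,0,0,0,0,0],[0,0,0,0,0,0],[0,0,0,0,0,0],[0,0,0,0,0,0],[0,0,0,0,0,0],[0,0,0,0,0,0]]}}

```text
time_s: 47.82
tool_pos: [0.6035, -0.2533, 0.1144]
tcp_rot: [0.754, 0.657, -0.0, 0.0]
ft_force: [-0.2, -0.1, -2.2]
opening: 0.733
```

```bash
python3 pl.py purple w20.png; python3 pe.py purple
```

```text
top None
scene (array([ 604.48120117, -251.53492737]), 81.21794128417969)
[ 0.6035 -0.2533  0.1144] xyaw 82.1 0.7359097633345215
wrist mat 1987 [ 573.5 -267.3] [175.7  92.8] 81.5 z 0.0059
tool delta [-0.018  -0.0278  0.1084]
1824 near edge y at x=0 -0.0411 slope deg 0.0 => centre y 0.0029
sides [[-0.0424  0.0429]
 [-0.0426  0.0423]
 [-0.0429  0.0424]
 [-0.0422  0.0423]] centre x -0.0000 width 0.0850
tub rim z -0.0414 x [-0.0337  0.0342] y [-0.0341  0.032 ]
```

View pics/w20.png

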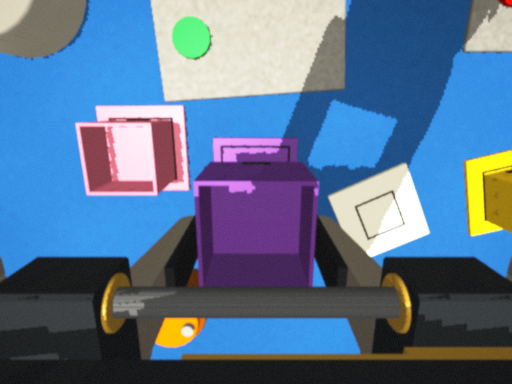

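{"api": "drive_tool", "payload": {"series": [[0,0.0015,0.005,0,0,0],[0,0,0.015,0,0,0],[0,0,0.02,0,0,0],[0,0,0.02,0,0,0],[0,0,0.014,0,0,0],[0,0,0.006,0,0,0],[0,0,0.003,0,0,0],[0,0,0.002,0,0,0],[0,0,0.002,0,0,0],[0,0,0,0,0,0]]}}

```text
time_s: 48.85
tool_pos: [0.6055, -0.2537, 0.0279]
tcp_rot: [0.754, 0.657, 0.0, 0.0]
ft_force: [-0.3, 0.7, -2.1]
opening: 0.737
```

{"api": "drive_tool", "payload": {"series": [[0,0,0.001,0,0,0],[0,0,0.001,0,0,0],[0,0,0.0005,0,0,0],[0,0,0,0,0,0],[0,0,0,0,0,0],[0,0,0,0,0,0],[0,0,0,0,0,0],[0,0,0,0,0,0],[0,0,0,0,0,0],[0,0,0,0,0,0]]}}

```text
time_s: 49.68
tool_pos: [0.6051, -0.2535, 0.025]
tcp_rot: [0.754, 0.657, 0.0, 0.0]
ft_force: [0.6, -0.9, -0.1]
opening: 0.738
```

{"api": "drive_tool", "payload": {"series": [[0,0,0.0007,0,0,0],[0,0,0,0,0,0],[0,0,0,0,0,0],[0,0,0,0,0,0],[0,0,0,0,0,0],[0,0,0,0,0,0],[0,0,0,0,0,0],[0,0,0,0,0,0],[0,0,0,0,0,0],[0,0,0,0,0,0]]}}

```text
time_s: 50.52
tool_pos: [0.6051, -0.2535, 0.025]
tcp_rot: [0.754, 0.657, 0.0, 0.0]
ft_force: [-3.0, 2.4, 6.4]
opening: 0.733
```

{"api": "drive_tool", "payload": {"series": [[0,0,0,0,0,0],[0,0,0,0,0,0],[0,0,0,0,0,0],[0,0,0,0,0,0],[0,0,0,0,0,0],[0,0,-0.02,0,0,0],[0,0,-0.04,0,0,0],[0,0,-0.04,0,0,0],[0,0,-0.03,0,0,0],[0,0,-0.02,0,0,0]], "gripper": 100}}

```text
time_s: 51.35
tool_pos: [0.6063, -0.254, 0.178]
tcp_rot: [0.754, 0.657, 0.001, 0.002]
ft_force: [0.2, 0.7, 0.3]
opening: 0.998
```

```bash
python3 chk.py .605 -.2535 w21.png;python3 - <<'E'
from m import *
im,d,P=shot('scene','s21.png');mats('scene',im,P)
im,d,P=shot('top','t21.png');mats('top',im,P)
E
```

```text
rim 778 [ 604.9 -253.2] [68.1 68.4] 82.0
[ 0.6063 -0.254   0.178 ] xyaw 82.11
purple 909 [ 605.5 -254.1] [87.7 88.9] 82.2
pink 541 [ 551.5 -346.7] [94.4 55. ] 26.7
yellow 2157 [656.1  16.6] [91.3 88.6] 5.6
scene purple 255 rect [ 604.2 -249.8] [88.3 91. ] 80.9 mean [ 626.3 -239.4]
scene yellow 404 rect [654.4  18.9] [92.3 86.8] 6.0 mean [670.7  22.9]
scene turq 504 rect [640.6 153.8] [88.  89.7] 82.1 mean [655.2 155.6]
top turq 390 rect [640.2 150. ] [88.  87.1] 81.6 mean [633.8 145.8]
```

View pics/w21.png

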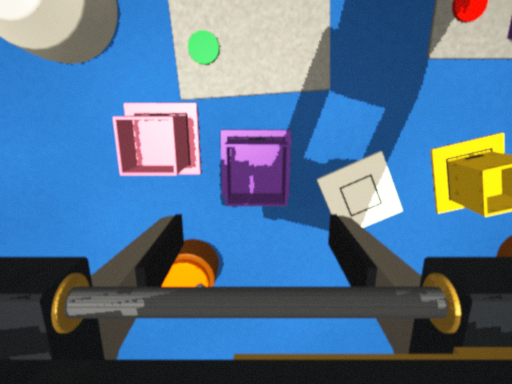

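View pics/s21.png

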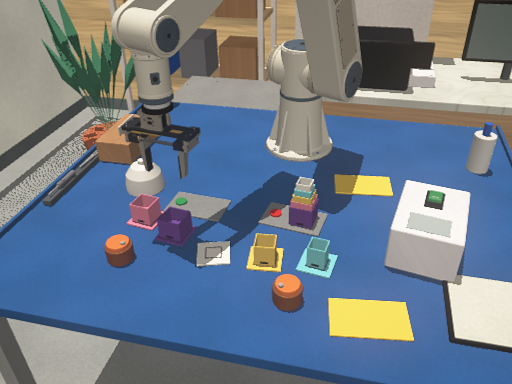

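{"api": "drive_tool", "payload": {"series": [[0.033,-0.0096,0,0,0,0],[0.033,-0.0096,0,0,0,0],[0.033,-0.0096,0,0,0,0],[0.033,-0.0096,0,0,0,0],[0.033,-0.0096,0,0,0,0],[0.033,-0.0096,0,0,0,0],[0.033,-0.0096,0,0,0,0],[0.033,-0.0096,0,0,0,0],[0.033,-0.0096,0,0,0,0],[0.033,-0.0096,0,0,0,0]], "gripper": 0}}

```text
time_s: 52.33
tool_pos: [0.5536, 0.088, 0.1723]
tcp_rot: [0.754, 0.657, -0.001, -0.001]
ft_force: [0.7, -0.4, -0.1]
opening: 0.298
```

{"api": "drive_tool", "payload": {"series": [[0.033,-0.0096,0,0,0,0],[0.033,-0.0096,0,0,0,0],[0.033,-0.0096,0,0,0,0],[0.033,-0.0096,0,0,0,0],[0.033,-0.0096,0,0,0,0],[0.033,-0.0096,0,0,0,0],[0.033,-0.0096,0,0,0,0],[0.033,-0.0096,0,0,0,0],[0.033,-0.0096,0,0,0,0],[0.031,-0.0103,0,0,0,0.08]]}}

```text
time_s: 53.17
tool_pos: [0.5032, 0.4259, 0.1719]
tcp_rot: [0.779, 0.627, -0.001, 0.0]
ft_force: [0.8, -0.2, 0.1]
opening: 0.005
```

{"api": "drive_tool", "payload": {"series": [[0,0,0.01,0,0,0],[0,0,0.01,0,0,0],[0,0,0,0,0,0],[0,0,0,0,0,0],[0,0,0,0,0,0],[0,0,0,0,0,0],[0,0,0,0,0,0],[0,0,0,0,0,0],[0,0,0,0,0,0],[0,0,0,0,0,0]]}}

```text
time_s: 54.0
tool_pos: [0.5047, 0.4247, 0.1545]
tcp_rot: [0.78, 0.626, 0.0, -0.0]
ft_force: [0.6, 0.1, -0.1]
opening: 0.004
```

```bash
cat > rw.py <<'E'
from h import *
import sys
st=bot.get_state();im,d,P=shot('wrist',sys.argv[1])
Rm=R.from_quat(st['tcp_rot']).as_matrix();Q=(P-st['tool_pos'])@Rm
hsv=cv2.cvtColor(im,cv2.COLOR_RGB2HSV)
m=(hsv[...,0]>45)&(hsv[...,0]<80)&(hsv[...,1]>100)&(P[...,2]>.13)&(P[...,2]<.16)
q=Q[m];p=P[m]
print('tool',np.round(st['tool_pos'],4),'x range',np.round(np.percentile(q[:,0],[1,99]),4),'y range',np.round(np.percentile(q[:,1],[1,99]),4))
for y0 in np.arange(q[:,1].min(),q[:,1].max()+.004,.008):
    k=abs(q[:,1]-y0)<.003
    if k.sum()>3: print(round(float(y0),3),np.round(np.median(p[k],0),4))
E
python3 rw.py w22.png; python3 rk.py
```

```text
tool [0.5047 0.4247 0.1545] x range [-0.0178  0.018 ] y range [-0.0596  0.0008]
-0.06 [0.4472 0.4376 0.1406]
-0.052 [0.4535 0.4348 0.1426]
-0.044 [0.4614 0.4339 0.1443]
-0.036 [0.4691 0.4322 0.146 ]
-0.028 [0.477  0.4311 0.1479]
-0.02 [0.4849 0.4296 0.1498]
-0.012 [0.4927 0.4276 0.1515]
-0.004 [0.5011 0.4269 0.1532]
0.004 [0.5042 0.4151 0.1527]
192 429 442 [0.4624 0.4246 0.1457]
194 429 442 [0.473  0.432  0.1483]
196 429 442 [0.4864 0.4371 0.1505]
198 428 441 [0.5037 0.4229 0.1545]
200 428 441 [0.5044 0.4277 0.1493]
202 435 441 [0.5099 0.436  0.1479]
```

View pics/w22.png

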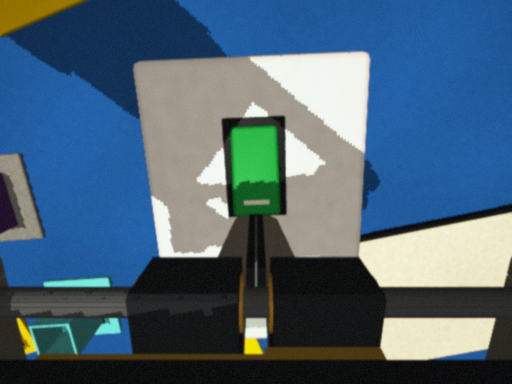

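{"api": "drive_tool", "payload": {"series": [[0,-0.004,0.006,0,0,0],[0,0,0.008,0,0,0],[0,0,0.006,0,0,0],[0,0,0.004,0,0,0],[0,0,0.002,0,0,0],[0,0,0.001,0,0,0],[0,0,0.001,0,0,0],[0,0,0.001,0,0,0],[0,0,0.001,0,0,0],[0,0,0,0,0,0]]}}

```text
time_s: 54.93
tool_pos: [0.5007, 0.4257, 0.1242]
tcp_rot: [0.78, 0.626, 0.0, -0.0]
ft_force: [0.6, 0.0, 1.0]
opening: 0.002
```

{"api": "drive_tool", "payload": {"series": [[0,0,0.001,0,0,0],[0,0,0.001,0,0,0],[0,0,0.001,0,0,0],[0,0,0.0005,0,0,0],[0,0,0,0,0,0],[0,0,0,0,0,0],[0,0,0,0,0,0],[0,0,0,0,0,0],[0,0,0,0,0,0],[0,0,0,0,0,0]]}}

```text
time_s: 55.77
tool_pos: [0.5008, 0.4258, 0.1208]
tcp_rot: [0.78, 0.626, 0.0, -0.0]
ft_force: [4.6, -0.6, 3.5]
opening: 0.006
```

{"api": "drive_tool", "payload": {"series": [[0,0,0.001,0,0,0],[0,0,0.0005,0,0,0],[0,0,0,0,0,0],[0,0,0,0,0,0],[0,0,0,0,0,0],[0,0,0,0,0,0],[0,0,0,0,0,0],[0,0,0,0,0,0],[0,0,0,0,0,0],[0,0,0,0,0,0]]}}

```text
time_s: 56.6
tool_pos: [0.501, 0.4258, 0.1202]
tcp_rot: [0.78, 0.626, 0.001, 0.0]
ft_force: [3.0, -1.3, 10.1]
opening: 0.006
```

{"api": "drive_tool", "payload": {"series": [[0,0,0.001,0,0,0],[0,0,0,0,0,0],[0,0,0,0,0,0],[0,0,0,0,0,0],[0,0,0,0,0,0],[0,0,0,0,0,0],[0,0,0,0,0,0],[0,0,0,0,0,0],[0,0,0,0,0,0],[0,0,0,0,0,0]]}}

```text
time_s: 57.43
tool_pos: [0.501, 0.4259, 0.1199]
tcp_rot: [0.78, 0.626, 0.001, 0.0]
ft_force: [1.2, -4.0, 15.8]
opening: 0.002
```

```bash
python3 rw.py w23.png
```

```text
tool [0.501  0.4259 0.1199] x range [-0.0182  0.0178] y range [-0.0559 -0.0019]
-0.059 [0.4443 0.4356 0.1412]
-0.051 [0.4502 0.4354 0.1538]
-0.043 [0.4583 0.4342 0.1524]
-0.035 [0.4662 0.4328 0.1505]
-0.027 [0.4739 0.4313 0.1487]
-0.019 [0.4818 0.43   0.1468]
-0.011 [0.4899 0.428  0.145 ]
-0.003 [0.4976 0.4401 0.1421]
0.005 [0.5067 0.4422 0.1341]
```

{"api": "drive_tool", "payload": {"series": [[0,0,-0.004,0,0,0],[0,0,-0.01,0,0,0],[0,0,-0.02,0,0,0],[0,0,-0.03,0,0,0],[0,0,-0.03,0,0,0],[0,-0.02,-0.02,0,0,0],[0,-0.03,0,0,0,0],[0,-0.03,0,0,0,0],[0,-0.02,0,0,0,0],[0,0,0,0,0,0]]}}

```text
time_s: 58.32
tool_pos: [0.3985, 0.4474, 0.2321]
tcp_rot: [0.779, 0.627, -0.002, -0.001]
ft_force: [0.6, 0.6, 0.8]
opening: 0.008
```

```bash
python3 rw.py w24.png
python3 - <<'E'
from m import *
im,d,P=shot('scene','s24.png');mats('scene',im,P)
im,d,P=shot('top','t24.png');mats('top',im,P)
for n,c in dict(turq=(.6405,.152),yellow=(.656,.0175),pink=(.5572,-.364),purple=(.605,-.2535),red=(.468,.0904)).items():
    z=.066 if n!='red' else .138
    m=(abs(P[...,2]-z)<.008)&(np.hypot(P[...,0]-c[0],P[...,1]-c[1])<.06)
    r=cv2.minAreaRect((P[m][:,:2]*1000).astype(np.float32));print('top rim',n,m.sum(),np.round(r[0],1),np.round(r[1],1))
meas('top',['dome','dispenser_1'],im,P)
cv2.imwrite('pics/t24z.png',cv2.resize(im[110:250,180:400,::-1],(800,509),interpolation=2))
E
```

```text
scene purple 252 rect [ 603.9 -250.2] [88.1 91. ] 81.0 mean [ 626.5 -239.9]
scene yellow 400 rect [655.4  19.4] [93.6 86.5] 5.4 mean [670.4  23.1]
scene turq 504 rect [641.3 153.9] [87.7 90. ] 82.1 mean [655.6 155.9]
top turq 390 rect [640.  150.8] [86.4 87.8] 81.6 mean [635.3 146.7]
top rim turq 61 [640.7 152.2] [48.  46.9]
top rim yellow 55 [656.4  17.5] [54.5 53.7]
top rim pink 82 [ 557.2 -363.3] [62.8 61. ]
top rim purple 84 [ 604.4 -253.4] [69.8 68.2]
top rim red 46 [469.5  88.4] [39.8 40.1]
dome 0.69 [330. 213.] 102 med [ 0.4622 -0.2931  0.0108] rect [ 460.2 -292.3] [36.1 35.6] 20.0 z90 0.016
dome 0.58 [371. 235.] 1073 med [ 0.3949 -0.427   0.0721] rect [ 391.8 -443.8] [95.5 96.7] 66.5 z90 0.092
dispenser_1 0.79 [220. 116.] 367 med [0.7729 0.0969 0.0543] rect [781.1  98.8] [60.3 57.9] 27.8 z90 0.060
dispenser_1 0.68 [351. 134.] 390 med [ 0.7246 -0.3533  0.0542] rect [ 729.6 -359.9] [60.  59.3] 67.8 z90 0.061Traceback (most recent call last):
  File "rw.py", line 8, in <module>
    print('tool',np.round(st['tool_pos'],4),'x range',np.round(np.percentile(q[:,0],[1,99]),4),'y range',np.round(np.percentile(q[:,1],[1,99]),4))
                                                               ~~~~~~~~~~~~~^^^^^^^^^^^^^^^
    return _quantile_unchecked(
        a, q, axis, out, overwrite_input, method, keepdims, weights)
    return _ureduce(a,
                    func=_quantile_ureduce_func,
    ...<5 lines>...
                    overwrite_input=overwrite_input,
                    method=method)
    r = func(a, **kwargs)
    result = _quantile(arr,
                       quantiles=q,
    ...<2 lines>...
                       out=out,
                       weights=wgt)
    slices_having_nans = np.isnan(arr[-1, ...])
                                  ~~~^^^^^^^^^
IndexError: index -1 is out of bounds for axis 0 with size 0
```

View pics/t24z.png

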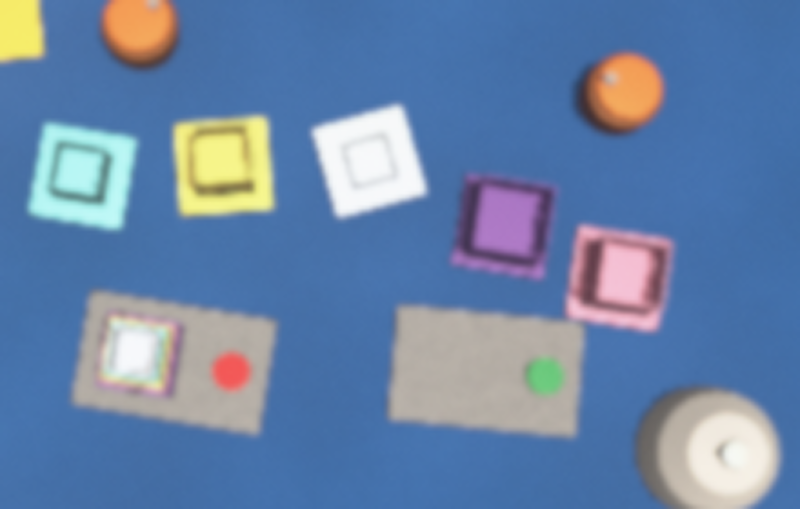

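View pics/s24.png

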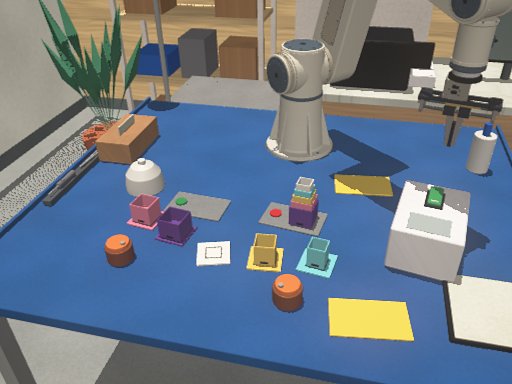

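```bash
python3 rk.py
python3 - <<'E'
from m import *
im,d,P=shot('top')
meas('top',['mat_61'],im,P)
print(bot.get_state()['time_s'])
im,d,P=shot('wrist','w25.png')
hsv=cv2.cvtColor(im,cv2.COLOR_RGB2HSV)
m=(hsv[...,0]>45)&(hsv[...,0]<80)&(hsv[...,1]>60)&(P[...,2]>.13)&(P[...,2]<.16);p=P[m]
if len(p)>30:
    A=np.c_[p[:,:2],np.ones(len(p))];print(len(p),np.linalg.lstsq(A,p[:,2],rcond=None)[0])
E
```

```text
188 431 439 [0.4522 0.4317 0.1528]
190 430 442 [0.4613 0.4339 0.1522]
192 429 442 [0.4689 0.4305 0.1507]
194 429 442 [0.4745 0.4321 0.1483]
196 429 441 [0.4832 0.431  0.1466]
198 428 441 [0.4894 0.429  0.1452]
200 427 441 [0.4955 0.4357 0.144 ]
202 427 441 [0.5032 0.426  0.1421]
204 431 440 [0.5058 0.4316 0.1387]
mat_61 0.79 [202. 164.] 442 med [0.6331 0.1537 0.0049] rect [641.3 154.2] [94.1 93.5] 82.6 z90 0.048
mat_61 0.67 [242. 163.] 276 med [0.6324 0.0185 0.0052] rect [652.5  17.6] [84.5 85.7] 5.4 z90 0.010
mat_61 0.65 [343. 195.] 189 med [ 0.5266 -0.3347  0.0054] rect [ 540.4 -345.3] [113.9  65.9] 38.8 z90 0.010
58.7167
```

Rocker profile is identical to the initial "on" reading. Handing in.

```bash
python3 -c "
from rig import bot
print(bot.close_job())"
```

```text
the job is handed in; nothing more can be done
None
```

The job is done and handed in at about 59 s of the 192 s allowed. I rocked the switch off, set the four green-tag tubs out on their own mats (turquoise, yellow, pink, purple), then rocked the switch fully back on.

**Last checks:**
- **Tubs:** all four stand upright, and the measured rims sit within about 2 mm of the mat centres. The pink mat could not be re-measured cleanly after its tub was down. I compared that tub with the mat's earlier position instead.
- **Switch:** the height profile is the same as the starting "on" reading.
- **Left alone:** the red-tag nest still stands with its five tubs. The dome and both dispensers are where they were, within about 3 mm of camera noise.

**What disagreed or failed:**
- **Fingertip position:** the fingers end about 24 mm short of the reported TCP. My first presses on the switch missed for that reason, and I corrected for it afterwards.
- **Switch-off force:** the final press to off reached 38.6 N through the fingertips. That is close to 40 N, but the 40 N limit applies to the arm and gripper body.
- **Wrist camera:** the last wrist-camera check of the rocker found no rocker in view, so the final switch reading comes from the scene camera.
- **Mat detection:** the trained network does not tell the mat colours apart, so I identified each mat by colour myself.

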